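# Load the roller magazine and lock it with the sprung keeper

## Robot

A 7-joint arm with a two-finger parallel gripper is mounted at the origin on the work surface. World frame = base frame: x ahead of the robot, y to its left, z up, the work surface at z = 0. Lengths are in m, angles in rad, forces in N, time in s.
With the tool pointing down it reaches from about 0.425 to 1.025 m from the base axis. Payload 9.4 kg.
Tool frame: the origin (TCP) lies between the finger pads; the fingertips stand 8 mm ahead of it and the grasp point (between the pads) lies 11 mm behind it; y points along the fingers, z is the direction in which the jaws open and shut, and the axes are right-handed (so a half turn about y gives the same grasp; the last joint's range is limited). The gripper opens to 85 mm and grips with 20 to 120 N. Pads are 22 mm wide; open, the fingers measure 114 mm over their backs; the gripper's body (76 mm by 85 mm) begins 54 mm behind the grasp point. The pads swing forward as they close: fully open they stand 13 mm farther back than shut.
Start: joints at [1.255, 0.599, -0.003, 1.599, 0.002, 0.943, -0.08], TCP at [0.171, -0.704, 0.239] pointing down, gripper open.
Joint ranges: [-2.57, 2.57], [-0.35, 1.97], [-1.29, 1.29], [0.11, 2.56], [-1.05, 4.19], [0.11, 1.86], [-2.63, 2.63]. Speed limits (rad/s): [2.22, 2.22, 3.01, 3.01, 3.14, 3.14, 3.14].

## Interface

Orientations are given as a rotation vector (axis times angle).
In Python, from station import readout, grab_frame, get_calibration, env gives the robot as it stands.
- The arm moves only by the tool arm_command, never from a script. Its argument "deltas" is a list of rows, each an object with "travel": the shift along the tool's x, y, z in mm, a list of three; "delta_rot": the turn, a rotation vector about the tool's x, y, z in degrees, a list of three; "hand": the finger opening in mm, from 0 to 85.4. A call has 1 to 8 rows; each row shifts and turns the pose as measured when the row begins, along the tool's axes as they then stand; what a row does not reach is not made up. A row lasts 1/10 s, in which the tool goes at most 50 mm and 8.59 degrees, less where a joint would pass 70% of its speed; a pose out of reach is approached as far as the arm can. A call is refused whole if a number of a shift passes 50 or a number of a turn 8.59, either way. A call with a gripper value outside its range is refused whole. The fingers move at their own pace and stop on an object; "squeeze" is the grip in N (left out, the last holds). Time passes only in rows, so rows that do not move let the fingers close. It gives the time, the measured TCP pose, the force and the opening at its end, in the units of the state.
- readout.get_obs(): the state, without advancing time (a new reading comes with each control period).
- grab_frame(name): name is "scene" or "side" or "wrist"; returns the picture (384x512x3 uint8, red, green, blue); there is no depth.
- get_calibration(name): a dict with "camera_matrix" (3x3 intrinsics, pixels), "T" (4x4, takes a point from camera to world coordinates). Camera axes: x right, y up, looking along -z (the intrinsics and any distortion apply to the point x, -y, -z); pixel columns grow to the right and rows downward; lengths in m; the calibration is good to about 2 mm. A picture is of the moment at which its call begins: read the wrist's pose just before it. get_calibration takes no time and is no camera call; for the wrist camera it gives the pose at the moment of the call.
- env.hand_in(): hands the job in, once; it reports no verdict.
The state is a dict: "clock": time; "joint_positions": joint angles; "joint_velocities": joint speeds; "joint_torque": joint torques, N m; "eef_pos": TCP position; "ee_rot": TCP orientation; "ft_force": force on the tool from outside, world axes, zero at the start; "ft_torque": the same for the moment, N m; "finger_gap": finger opening in m.
Only numpy, scipy, OpenCV 4.12 (cv2) and the standard library are available. Lean on these libraries where they do the work, as an engineer would, in place of code of your own. Each camera call takes 0.05 s, during which the arm holds its last target. There are 200 camera calls.

## Task

Set every steel roller from the grey tray crosswise on the open loading part of the track, then take the paddle and gently roll them with it in between the cheeks towards the end stop, beyond the two recesses; do not put your fingers on a roller that is between the cheeks. Lay the paddle back flat on its rubber mat. With the rollers in, squeeze the sprung keeper bar by its ears, lower it between the two cheeks at the recesses and let it spring out so that both tips sit in their recesses, and leave the pin, the shackle and the mirror lying nearby where they are.

Things in the scene. Friction and masses are not known exactly. Their poses are not given: they have to be found in the camera images.
- track: Roller track fixed to the shelf, steel, 134 x 413 mm (y -188 to 225 mm). Origin on the shelf; +y runs along it from the loading end to the end stop, x across, z up. Rolling floor at z = 12 mm, 106 mm wide between its sides. The loading part, y -182 to -10 mm, has side rails only 14 mm above the floor, and a 10 mm lip across its end (y -188 to -182). Then come the cheeks: see cheeks.
- cheeks (a point): Middle of the floor between the two fixed cheeks (track x 0, y 100, z 12 mm), axes as the track's. The cheeks run from track y = -10 to 210 mm, inner faces at x = -53 and +53 mm, tops at z = 58 mm; the end stop's face is at y = 210 mm, its top at z = 60 mm. Each cheek has a blind recess in its inner face under a raised lug that reaches z = 66 mm.
- recess_a (a point): Centre of the mouth of the recess in the cheek at -x of the track: at track x = -53, y = 24, z = 37 mm. The recess is 22 mm wide along the track, 24 mm high (z 25 to 49) and 6 mm deep, closed all round; axes as the track's.
- recess_b (a point): The same in the opposite cheek, at track x = +53, y = 24, z = 37 mm.
- tray: Shallow grey plastic tray fixed to the shelf that holds the rollers at the start, 250 x 240 mm, floor 4 mm and rim 10 mm above the shelf; origin under its centre.
- roller0: A plain hollow-looking steel roller (cylinder) 40 mm in diameter and 96 mm long, about 0.3 kg, lying on its side; origin at its centre, x along its axis (the other axes turn as it rolls). It rolls easily. One of four alike, of which three or four are present.
- roller1: A plain hollow-looking steel roller (cylinder) 40 mm in diameter and 96 mm long, about 0.3 kg, lying on its side; origin at its centre, x along its axis (the other axes turn as it rolls). It rolls easily. One of four alike, of which three or four are present.
- roller2: A plain hollow-looking steel roller (cylinder) 40 mm in diameter and 96 mm long, about 0.3 kg, lying on its side; origin at its centre, x along its axis (the other axes turn as it rolls). It rolls easily. One of four alike, of which three or four are present.
- roller3: A plain hollow-looking steel roller (cylinder) 40 mm in diameter and 96 mm long, about 0.3 kg, lying on its side; origin at its centre, x along its axis (the other axes turn as it rolls). It rolls easily. One of four alike, of which three or four are present.
- mat: Black rubber mat fixed to the shelf, 260 x 90 mm, 3 mm thick: the paddle's place. Origin under its centre, x along its length.
- paddle: Wooden paddle 170 mm long, 0.16 kg, lying flat, blade towards its +x. Origin at its underside, 100 mm behind the blade's front edge. Handle 24 mm wide, 30 mm high, x = -70 to 10 mm; blade 70 mm wide, x = 10 to 100 mm, z = 6 to 18 mm, on two 6 mm feet. It balances near x = 20 mm; grip the handle at about x = -25 mm. Held level over the track, its rear needs clear space behind the loading end.
- keeper: Sprung keeper bar, 0.25 kg, standing on a flat foot 34 mm wide. Origin under its middle when free; x along the bar, z up. Bar axis 11 mm above the underside; a round tip 14 mm in diameter at each end, 122 mm over the tips when free. Two upright ears, 8 mm thick, 24 mm wide (y), reach to 79 mm above the underside, 70 mm over their outer faces. The -x ear and tip are solid with it.
- plunger (a joint): The +x ear and tip slide together: m by which the bar is shortened, 0 free, 0.026 fully squeezed (then 44 mm over the ears, 96 mm over the tips), about 0.004 when seated in both recesses. Spring about 3 N at first, 12 N fully squeezed; let go, it springs out. The tips always stay 26 mm outside their ears.
- tip_a (a point): Centre of the end face of the keeper's solid tip (-x end).
- tip_b (a point): Centre of the end face of the keeper's sliding tip (+x end).
- mirror: Chrome inspection mirror lying flat, 70 mm disc with a handle, about 165 mm long; leave it alone.
- pin: Black steel keeper pin with a head, about 100 mm long, 20 mm high, lying on the shelf; leave it alone.
- shackle: Steel shackle lying flat, about 100 mm, 18 mm high; leave it alone.
Not all that is in view belongs to the job. What is shaped like the keeper but purple or yellow is not meant.

How it is judged:
On the way, in this order (a step that is already met when the one before it is completed fails the run):
1. the paddle pushes a roller on the track (((contact force between paddle and roller0 above 0.05 N and x of roller0 in the frame of track between -0.02 and 0.02 m and y of roller0 in the frame of track between -0.2 and 0.2 m and z of roller0 in the frame of track between 0.026 and 0.04 m) or (contact force between paddle and roller1 above 0.05 N and x of roller1 in the frame of track between -0.02 and 0.02 m and y of roller1 in the frame of track between -0.2 and 0.2 m and z of roller1 in the frame of track between 0.026 and 0.04 m) or (contact force between paddle and roller2 above 0.05 N and x of roller2 in the frame of track between -0.02 and 0.02 m and y of roller2 in the frame of track between -0.2 and 0.2 m and z of roller2 in the frame of track between 0.026 and 0.04 m) or (contact force between paddle and roller3 above 0.05 N and x of roller3 in the frame of track between -0.02 and 0.02 m and y of roller3 in the frame of track between -0.2 and 0.2 m and z of roller3 in the frame of track between 0.026 and 0.04 m))).
2. all rollers lie on the floor of the pen, beyond the recesses (y of roller0 in the frame of track between 0.056 and 0.196 m and x of roller0 in the frame of track between -0.012 and 0.012 m and z of roller0 in the frame of track between 0.026 and 0.038 m and y of roller1 in the frame of track between 0.056 and 0.196 m and x of roller1 in the frame of track between -0.012 and 0.012 m and z of roller1 in the frame of track between 0.026 and 0.038 m and y of roller2 in the frame of track between 0.056 and 0.196 m and x of roller2 in the frame of track between -0.012 and 0.012 m and z of roller2 in the frame of track between 0.026 and 0.038 m and y of roller3 in the frame of track between 0.056 and 0.196 m and x of roller3 in the frame of track between -0.012 and 0.012 m and z of roller3 in the frame of track between 0.026 and 0.038 m), for 0.2 s.
3. both tips of the keeper are in their recesses, with all rollers behind it (all of step 2 and ((y of tip_a in the frame of track between 0.015 and 0.033 m and z of tip_a in the frame of track between 0.028 and 0.046 m and y of tip_b in the frame of track between 0.015 and 0.033 m and z of tip_b in the frame of track between 0.028 and 0.046 m and x of tip_a in the frame of track below -0.0565 m and x of tip_b in the frame of track above 0.0565 m) or (y of tip_b in the frame of track between 0.015 and 0.033 m and z of tip_b in the frame of track between 0.028 and 0.046 m and y of tip_a in the frame of track between 0.015 and 0.033 m and z of tip_a in the frame of track between 0.028 and 0.046 m and x of tip_b in the frame of track below -0.0565 m and x of tip_a in the frame of track above 0.0565 m))), for 0.2 s.
At the end, for the whole second after the job is handed in: Every roller lies on the pen floor, its centre at least 56 mm along the track; both keeper tips are at least 3.5 mm inside their recesses; the paddle lies flat on the mat, its origin within 70 mm lengthwise and 45 mm sideways of the mat centre; the keeper is at rest (all of step 3 and x of paddle in the frame of mat between -0.07 and 0.07 m and y of paddle in the frame of mat between -0.045 and 0.045 m and z of paddle in the frame of mat between -0.003 and 0.012 m and angle between paddle's own z axis and vertical below 0.12 rad and linear speed of keeper below 0.03 m/s); the robot touches nothing.
It fails at once if the fingers touch a roller that is between the cheeks ((contact force between the fingers and roller0 above 0.3 N and y of roller0 in the frame of track between 0.012 and 0.22 m and x of roller0 in the frame of track between -0.06 and 0.06 m and z of roller0 in the frame of track below 0.07 m) or (contact force between the fingers and roller1 above 0.3 N and y of roller1 in the frame of track between 0.012 and 0.22 m and x of roller1 in the frame of track between -0.06 and 0.06 m and z of roller1 in the frame of track below 0.07 m) or (contact force between the fingers and roller2 above 0.3 N and y of roller2 in the frame of track between 0.012 and 0.22 m and x of roller2 in the frame of track between -0.06 and 0.06 m and z of roller2 in the frame of track below 0.07 m) or (contact force between the fingers and roller3 above 0.3 N and y of roller3 in the frame of track between 0.012 and 0.22 m and x of roller3 in the frame of track between -0.06 and 0.06 m and z of roller3 in the frame of track below 0.07 m)).
It fails at once if a roller is rammed with the paddle (more than 40 N) (contact force between paddle and roller0 above 40 N or contact force between paddle and roller1 above 40 N or contact force between paddle and roller2 above 40 N or contact force between paddle and roller3 above 40 N).
It fails at once if the pin, shackle or mirror is moved more than 30 mm (distance of any of mirror, pin, shackle from where it was at the start of the episode above 0.03 m).
Of roller0, roller1, roller2, roller3 only 3 to 4 are there at a start; the rules pass over those that are not, and their reading is None.
At some moment in a run one of roller0, roller1, roller2, roller3, paddle may be knocked a few centimetres aside while the robot is not near it.
It also fails if it takes over 210 s, if anything falls off the work surface, if the arm or the gripper's body presses on something with over 40 N, if the wrist force passes 120 N, or if a joint passes its speed limit or range.

## Working session

There is one attempt and no reset: what is moved stays moved. The work goes in short steps, Python scripts to look and compute and a tool call to move; the robot and the scene stay as the last step left them, time stands still between calls to the robot, and variables do not carry over. Pictures are saved under pics/ and viewed, about 12 in all and at most 16, crops included, and the job is handed in when it is done.

Besides the shell and the picture viewer there is one more tool, called as name(argument=value, ...) on one line, values as JSON. arm_command: Moves the arm, as the interface text tells. Its arguments: {"type":"object","properties":{"deltas":{"type":"array"},"squeeze":{"type":"number"}},"required":["deltas"]}

```bash
ls; mkdir -p pics
cat > h.py <<'E'
import numpy as np, cv2
from station import readout, grab_frame, get_calibration, env
from scipy.spatial.transform import Rotation as R
def ray(name_or_cal,u,v):
    c=get_calibration(name_or_cal) if isinstance(name_or_cal,str) else name_or_cal
    K=np.array(c["camera_matrix"]);T=np.array(c["T"])
    p=np.linalg.inv(K)@[u,v,1.]; d=T[:3,:3]@[p[0],-p[1],-p[2]]
    return T[:3,3],d
def onz(cal,u,v,z):
    o,d=ray(cal,u,v); return o+d*(z-o[2])/d[2]
def proj(cal,P):
    c=get_calibration(cal) if isinstance(cal,str) else cal
    K=np.array(c["camera_matrix"]);T=np.array(c["T"])
    q=T[:3,:3].T@(np.array(P)-T[:3,3]); q=K@[q[0],-q[1],-q[2]]; return q[:2]/q[2]
def snap(name,f):
    im=grab_frame(name); cv2.imwrite('pics/'+f,cv2.cvtColor(im,cv2.COLOR_RGB2BGR)); return im
def st():
    o=readout.get_obs(); print('t',o['clock'],'p',np.round(o['eef_pos'],4),'R',np.round(R.from_rotvec(o['ee_rot']).as_matrix(),3).tolist(),'F',np.round(o['ft_force'],1),'gap',o['finger_gap']); return o
E
python3 - <<'E'
from h import *
o=st();print(o)
for n in ['scene','side','wrist']:
    c=get_calibration(n);print(n,c); snap(n,n+'0.png')
E
```

```text
pics
t 0.0 p [ 0.1713 -0.704   0.2384] R [[-0.972, -0.001, 0.237], [-0.237, 0.001, -0.972], [0.0, -1.0, -0.002]] F [0.1 0.3 0.4] gap 0.08552804369205042
{'clock': 0.0, 'joint_positions': array([ 1.25531289,  0.60011832, -0.00252203,  1.60012505,  0.00183305,
        0.94289682, -0.07982238]), 'joint_velocities': array([-6.45332063e-06, -1.14682852e-03, -1.02662006e-03, -1.47974532e-03,
       -6.21312415e-05,  3.92391943e-04,  8.52240830e-04]), 'joint_torque': array([-1.19906574e-03, -7.76432848e+01,  1.56449016e+00, -2.57999665e+01,
        1.22947912e-02,  9.15672543e-03,  7.09360506e-06]), 'eef_pos': array([ 0.17133422, -0.70399645,  0.2384239 ]), 'ee_rot': array([-0.25172012,  2.09639176, -2.09321988]), 'ft_force': array([0.11837034, 0.33100256, 0.40372242]), 'ft_torque': array([-0.01521994, -0.02272015,  0.05532845]), 'finger_gap': 0.08552804369205042}
scene {'camera_matrix': array([[415.48018942,   0.        , 254.84465116],
       [  0.        , 415.48018942, 197.1395555 ],
       [  0.        ,   0.        ,   1.        ]]), 'T': array([[ 0.43652081, -0.67357972,  0.59643938,
[... 358 characters left out ...]
 ,   1.        ]]), 'T': array([[-0.74172872,  0.48868683, -0.45937313, -0.09359346],
       [-0.67066544, -0.54736553,  0.50059849,  0.691166  ],
       [-0.00680913,  0.67939397,  0.7337421 ,  0.96982944],
       [ 0.        ,  0.        ,  0.        ,  1.        ]])}
wrist {'camera_matrix': array([[317.79380813,   0.        , 257.35902852],
       [  0.        , 317.79380813, 186.68720025],
       [  0.        ,   0.        ,   1.        ]]), 'T': array([[ 0.23492828,  0.93187257,  0.2764457 ,  0.24197719],
       [-0.97201077,  0.22579347,  0.06490275, -0.6859695 ],
       [-0.00193854, -0.28395569,  0.95883544,  0.37282813],
       [ 0.        ,  0.        ,  0.        ,  1.        ]])}
```

View pics/scene0.png

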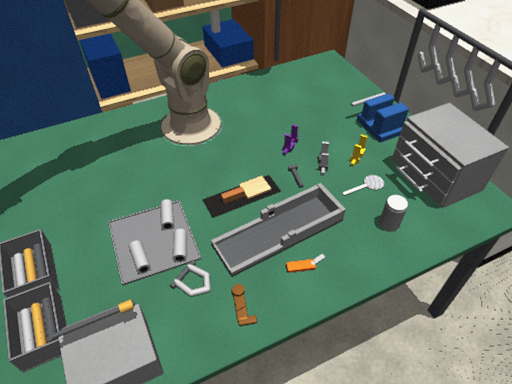

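View pics/side0.png

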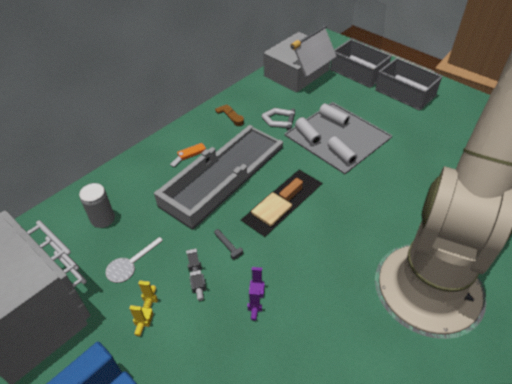

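Run:
```python
import cv2,numpy as np
a=cv2.imread('pics/scene0.png');b=cv2.imread('pics/side0.png')
A=cv2.resize(a[120:300,95:375],None,fx=2.8,fy=2.8,interpolation=cv2.INTER_CUBIC)
cv2.imwrite('pics/cA.png',A)
B=cv2.resize(b[90:330,140:400],None,fx=2.5,fy=2.5,interpolation=cv2.INTER_CUBIC)
cv2.imwrite('pics/cB.png',B)
```

```text
(no output)
```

View pics/cA.png

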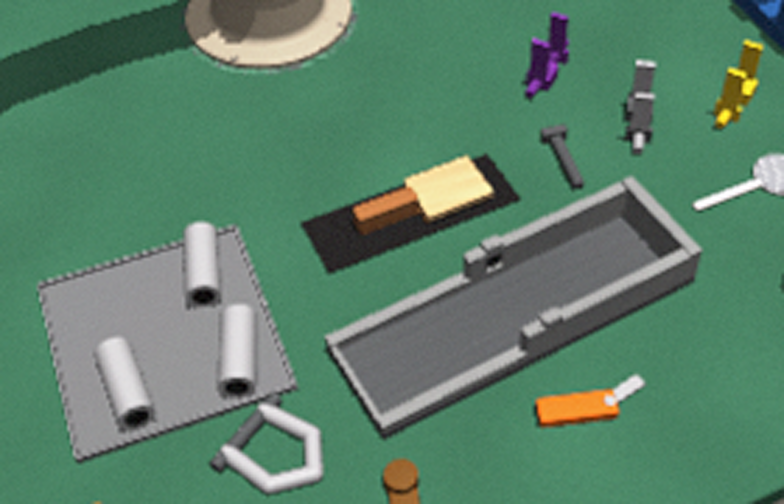

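View pics/cB.png

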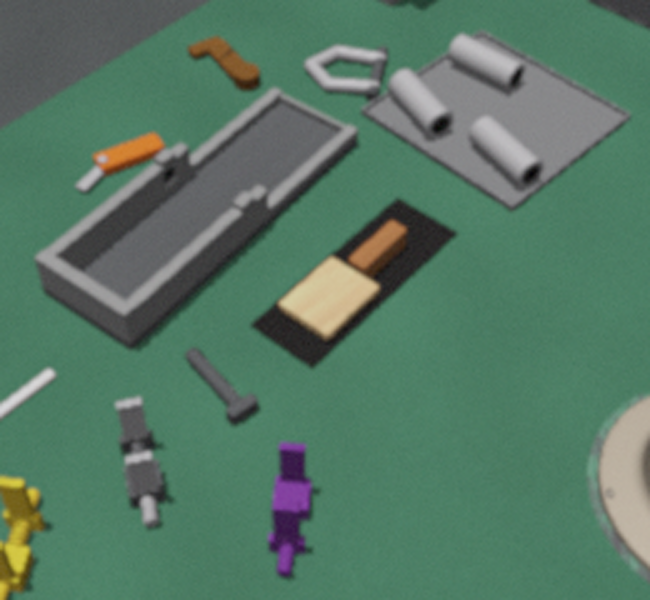

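```bash
cat > m.py <<'E'
from h import *
from scipy.optimize import least_squares
A=lambda u,v:(95+u/2.8,120+v/2.8)
B=lambda u,v:(140+u/2.5,90+v/2.5)
# track corners: +y heading from loading to stop
loc=dict(l1=(-.067,-.188,.025),l2=(.067,-.188,.025),e1=(-.067,.225,.06),e2=(.067,.225,.06))
obs=[('scene',A(328,341),'l1'),('scene',A(384,430),'l2'),('scene',A(630,180),'e1'),('scene',A(700,252),'e2'),
     ('side',B(275,91),'l2'),('side',B(356,132),'l1'),('side',B(40,260),'e2'),('side',B(128,310),'e1')]
cal={n:get_calibration(n) for n in('scene','side')}
def res(p,full=False):
    r=[]
    for n,uv,k in obs:
        x,y,z=loc[k];c,s=np.cos(p[2]),np.sin(p[2])
        r+=list(proj(cal[n],[p[0]+c*x-s*y,p[1]+s*x+c*y,z])-uv)
    return np.array(r)
for n,uv,k in obs: print(n,k,onz(cal[n],*uv,loc[k][2]).round(4))
l=[onz(cal[n],*uv,loc[k][2]) for n,uv,k in obs]
d=l[2]-l[0]
f=least_squares(res,[.6,0,np.arctan2(d[1],d[0])-np.pi/2]); print('track',f.x,np.degrees(f.x[2]),f.fun.round(1))
for n,fn in(('scene','pics/scene0.png'),('side','pics/side0.png')):
    im=cv2.imread(fn);h=cv2.cvtColor(im,cv2.COLOR_BGR2HSV)
    roi=(95,120,375,300) if n=='scene' else (140,90,400,330)
    for name,lo,hi,z in(('white',(0,0,165),(180,60,255),.024),('blade',(15,60,120),(32,200,255),.021),('handle',(5,110,60),(14,255,230),.033)):
        m=cv2.inRange(h,lo,hi);mm=np.zeros_like(m);mm[roi[1]:roi[3],roi[0]:roi[2]]=m[roi[1]:roi[3],roi[0]:roi[2]]
        for c in cv2.findContours(mm,cv2.RETR_EXTERNAL,cv2.CHAIN_APPROX_NONE)[0]:
            if cv2.contourArea(c)<80:continue
            r=cv2.minAreaRect(c);b=cv2.boxPoints(r)
            i=np.argmax(r[1]);w,hh=r[1];e=[np.linalg.norm(b[0]-b[1]),np.linalg.norm(b[1]-b[2])]
            m1,m2=((b[0]+b[3])/2,(b[1]+b[2])/2) if e[0]>e[1] else ((b[0]+b[1])/2,(b[2]+b[3])/2)
            P1,P2=onz(cal[n],*m1,z),onz(cal[n],*m2,z);v=P2-P1
            print(n,name,np.round(r[0],1),np.round(r[1],1),'c',onz(cal[n],*r[0],z).round(4)[:2],'len',np.linalg.norm(v).round(3),'ang',np.degrees(np.arctan2(v[1],v[0])).round(1)%180)
print('keeper', [onz(cal['scene'],*A(u,v),.079).round(4) for u,v in((644,66),(641,99))],[onz(cal['side'],*B(u,v),.079).round(4) for u,v in((130,405),(140,458))])
E
python3 m.py
```

```text
scene l1 [ 0.5963 -0.144   0.025 ]
scene l2 [ 0.7261 -0.134   0.025 ]
scene e1 [0.5619 0.2611 0.06  ]
scene e2 [0.6919 0.273  0.06  ]
side l2 [ 0.7116 -0.1327  0.025 ]
side l1 [ 0.582  -0.1416  0.025 ]
side e2 [0.6766 0.2732 0.06  ]
side e1 [0.5536 0.2569 0.06  ]
track [0.63911085 0.04457268 0.08864455] 5.07895848601862 [-2.3 -1.2 -1.4 -0.6 -1.1 -2.  -0.6 -1.5 -1.6 -2.  -0.2 -2.1 -2.6 -1.4
 -1.4  1.6]
scene white [194.7 280.3] [33.4 28. ] c [ 0.6984 -0.2393] len 0.106 ang 25.9
scene white [247.5 257.5] [27. 67.] c [ 0.6953 -0.0703] len 0.2 ang 63.9
scene white [138.1 252.8] [27.  10.9] c [ 0.5349 -0.3599] len 0.102 ang 179.8
scene white [179. 241.] [26. 10.] c [ 0.5477 -0.2347] len 0.099 ang 161.0
scene white [236.1 229.7] [ 3.4 53.3] c [ 0.5859 -0.0584] len 0.174 ang 94.6
scene white [314.5 222.1] [ 4.3 55.5] c [0.6685 0.1793] len 0.194 ang 92.7
scene white [167.  210.5] [23. 10.] c [ 0.414 -0.23 ] len 0.099 ang 162.1
scene white [292.5 197. ] [ 4.1 52.9] c [0.5441 0.1685] len 0.193 ang 92.8
scene white [331.1 196.4] [36.   3.3] c [0.5991 0.2866] len 0.137 ang 4.0
scene white [358.5
[... 581 characters left out ...]
59.3
side white [277.5 116.5] [15. 29.] c [ 0.6795 -0.2312] len 0.096 ang 41.599999999999994
side white [333.4 111.2] [25.9  6.7] c [ 0.5584 -0.3765] len 0.096 ang 178.7
side blade [144.9 311.6] [14.1 36.1] c [0.4446 0.5015] len 0.088 ang 131.6
side blade [271.2 207.7] [23.9 34.3] c [0.4354 0.0779] len 0.108 ang 91.6
side blade [190.6 149. ] [ 6.2 28.3] c [0.7774 0.0648] len 0.089 ang 71.9
side blade [230.1 112. ] [27.6  9.3] c [ 0.8165 -0.1471] len 0.112 ang 1.0999999999999943
side handle [291.7 188.3] [12.3 26.4] c [ 0.4332 -0.0061] len 0.089 ang 91.8
keeper [array([0.4127, 0.3721, 0.079 ]), array([0.4638, 0.3355, 0.079 ])] [array([0.4516, 0.3428, 0.079 ]), array([0.4013, 0.3758, 0.079 ])]
```

Scene and side views show three rollers in the tray (scene ≈(135,255), (180,241), (167,212)) and the paddle on its mat (245,190). Candidates for the keeper are the grey one at scene (324,155), the purple one at (291,139) and the yellow one at (359,150). The enlarged crop confirms that the grey steel one is the keeper. Loading end of the track is on the tray side.

arm_command(deltas=[{"travel": [-38, 0, -29], "delta_rot": [0, 0, 0], "hand": 85}, {"travel": [-38, 0, -29], "delta_rot": [0, 0, 0], "hand": 85}, {"travel": [-38, 0, -29], "delta_rot": [0, 0, 0], "hand": 85}, {"travel": [-38, 0, -29], "delta_rot": [0, 0, 0], "hand": 85}, {"travel": [-38, 0, -29], "delta_rot": [0, 0, 0], "hand": 85}, {"travel": [-38, 0, -29], "delta_rot": [0, 0, 0], "hand": 85}, {"travel": [-38, 0, -29], "delta_rot": [0, 0, 0], "hand": 85}, {"travel": [-38, 0, -29], "delta_rot": [0, 0, 0], "hand": 85}])

```text
clock: 0.95
eef_pos: [0.4132, -0.4031, 0.235]
ee_rot: [-0.242, 2.106, -2.104]
ft_force: [1.4, -0.8, -0.3]
finger_gap: 0.085
```

```bash
cat >> h.py <<'E'
def plan(x,y,z,jaw=None,rows=8):
    "tool-axis total shift to target and turn about tool y (deg) to jaw angle"
    o=readout.get_obs();M=R.from_rotvec(o['ee_rot']).as_matrix();p=o['eef_pos']
    a=np.degrees(np.arctan2(M[1,2],M[0,2])); d=M.T@(np.array([x,y,z])-p)*1000
    s='t %.1f p %s jaw %.1f tilt %.2f F %s gap %.1f -> tool shift mm %s per-row/%d %s'%(o['clock'],np.round(p*1000,1),a,np.degrees(np.arccos(min(1,-M[2,1]))),np.round(o['ft_force'],1),o['finger_gap']*1000,np.round(d,1),rows,np.round(d/rows,1))
    if jaw is not None:
        t=-((jaw-a+90)%180-90); s+=' turn_y %.1f'%t
        th=np.radians(jaw); # shift as seen after the turn
    print(s)
E
python3 -c "
from h import *
plan(.5,-.29,.3,-108)"
```

```text
t 0.9 p [ 413.2 -403.1  235. ] jaw -77.1 tilt 0.28 F [ 1.4 -0.8 -0.3] gap 85.0 -> tool shift mm [-109.5  -65.4  -91.1] per-row/8 [-13.7  -8.2 -11.4] turn_y 30.9
```

arm_command(deltas=[{"travel": [-16, -8, -14], "delta_rot": [0, 7.7, 0], "hand": 85}, {"travel": [-18, -8, -12], "delta_rot": [0, 7.7, 0], "hand": 85}, {"travel": [-19, -8, -8], "delta_rot": [0, 7.7, 0], "hand": 85}, {"travel": [-20, -8, -5], "delta_rot": [0, 7.7, 0], "hand": 85}, {"travel": [-20, -8, -5], "delta_rot": [0, 0, 0], "hand": 85}, {"travel": [-20, -8, -5], "delta_rot": [0, 0, 0], "hand": 85}, {"travel": [-15, -8, -5], "delta_rot": [0, 0, 0], "hand": 85}, {"travel": [0, 0, 0], "delta_rot": [0, 0, 0], "hand": 85}])

```text
clock: 1.75
eef_pos: [0.5496, -0.3545, 0.2907]
ee_rot: [-0.324, -2.05, 2.04]
ft_force: [-0.6, -0.2, -0.5]
finger_gap: 0.0847
```

```bash
python3 -c "
from h import *
plan(.5,-.29,.3,-108)
snap('wrist','w1.png')
import json
c=get_calibration('wrist');print(c['T'][:3,3]);np.savez('w1.npz',**c)"
```

```text
t 1.8 p [ 549.6 -354.5  290.7] jaw -108.4 tilt 0.49 F [-0.6 -0.2 -0.5] gap 84.7 -> tool shift mm [ 67.5  -8.6 -45.6] per-row/8 [ 8.4 -1.1 -5.7] turn_y -0.4
[ 0.61794525 -0.3771569   0.42370589]
```

View pics/w1.png

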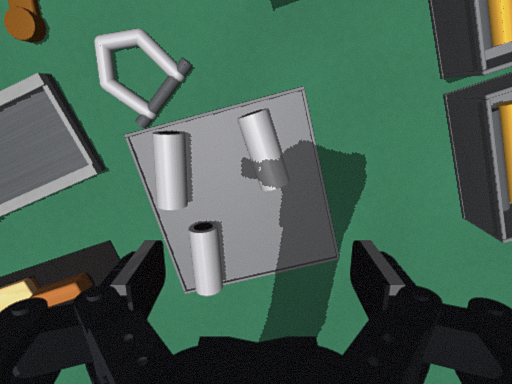

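```bash
python3 -c "
from h import *
c=dict(np.load('w1.npz'))
for n,a,b in(('A',(254,113),(275,190)),('B',(170,132),(172,209)),('C',(204,224),(207,295))):
    P,Q=onz(c,*a,.026),onz(c,*b,.026);v=P-Q;print(n,((P+Q)/2).round(4),np.linalg.norm(v).round(4),np.degrees(np.arctan2(v[1],v[0])).round(1))
# track corners seen, tray corners at z .01
for n,uv,z in(('lip',(41,76),.025),('lip2',(101,173),.025),('t1',(127,136),.01),('t2',(303,89),.01),('t3',(337,256),.01),('t4',(186,290),.01)):print(n,onz(c,*uv,z).round(4))
"
```

```text
A [ 0.5424 -0.3601  0.026 ] 0.1024 -3.1
B [ 0.5571 -0.2374  0.026 ] 0.1026 -21.7
C [ 0.4223 -0.2327  0.026 ] 0.1127 -19.1
lip [ 0.7146 -0.1365  0.025 ]
lip2 [ 0.5845 -0.1501  0.025 ]
t1 [ 0.6173 -0.1963  0.01  ]
t2 [ 0.6007 -0.4294  0.01  ]
t3 [ 0.3613 -0.4117  0.01  ]
t4 [ 0.3774 -0.1807  0.01  ]
```

arm_command(deltas=[{"travel": [2, 40, 3], "delta_rot": [0, -7.7, 0], "hand": 75}, {"travel": [2, 45, 3], "delta_rot": [0, -7.7, 0], "hand": 75}, {"travel": [0, 45, 0], "delta_rot": [0, 0, 0], "hand": 75}, {"travel": [0, 30, 0], "delta_rot": [0, 0, 0], "hand": 75}, {"travel": [0, 0, 0], "delta_rot": [0, 0, 0], "hand": 75}])

```text
clock: 2.3
eef_pos: [0.5351, -0.36, 0.1254]
ee_rot: [-0.04, -2.2, 2.189]
ft_force: [-0.7, -0.4, 0.0]
finger_gap: 0.0746
```

```bash
python3 -c "
from h import *
plan(.545,-.36,.018,-93)
snap('wrist','w2.png')
c=get_calibration('wrist');np.savez('w2.npz',**c)"
```

```text
t 2.3 p [ 535.1 -360.   125.4] jaw -92.6 tilt 0.58 F [-0.7 -0.4  0. ] gap 74.6 -> tool shift mm [-1.080e+01  1.073e+02  1.000e-01] per-row/8 [-1.4 13.4  0. ] turn_y 0.4
```

View pics/w2.png

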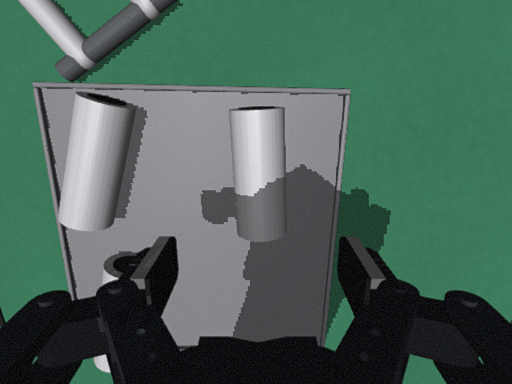

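```bash
cat >> h.py <<'E'
def roller(c,near,far,zc=.024,r=.02):
    "near: midpoint of visible end face (centre), far: extreme of far end silhouette at top"
    P=onz(c,*near,zc); Q=onz(c,*far,zc+.8*r); 
    v=P-Q; print('roller c',((P+Q)/2)[:2].round(4),'len',np.linalg.norm(v[:2]).round(4),'jaw',(np.degrees(np.arctan2(v[1],v[0]))-90).round(1))
E
python3 -c "
from h import *
c=dict(np.load('w2.npz'));print(c['T'][:3,3])
roller(c,(257.5,107.5),(261.5,239))
roller(c,(105,98),(86,228))
"
```

```text
[ 0.60926033 -0.36322647  0.26110443]
roller c [ 0.5488 -0.361 ] len 0.097 jaw -90.8
roller c [ 0.5622 -0.24  ] len 0.0968 jaw -104.8
```

```bash
sed -i 's/    v=P-Q; print/    v=P-onz(c,*far,zc); print/' h.py
python3 -c "
from h import *
c=dict(np.load('w2.npz'))
roller(c,(257.5,107.5),(261.5,239))
roller(c,(105,98),(86,228))
plan(.5488,-.361,.018,-91.3)
"
```

```text
roller c [ 0.5488 -0.361 ] len 0.1049 jaw -90.9
roller c [ 0.5622 -0.24  ] len 0.1062 jaw -108.9
t 2.4 p [ 535.8 -360.6  127.3] jaw -92.6 tilt 0.46 F [-0.4  0.  -0.5] gap 75.0 -> tool shift mm [-13.8 109.2   0.3] per-row/8 [-1.7 13.6  0. ] turn_y -1.3
```

arm_command(deltas=[{"travel": [-14, 20, 0], "delta_rot": [0, -1.3, 0], "hand": 70}, {"travel": [0, 45, 0], "delta_rot": [0, 0, 0], "hand": 70}, {"travel": [0, 35, 0], "delta_rot": [0, 0, 0], "hand": 70}, {"travel": [0, 8, 0], "delta_rot": [0, 0, 0], "hand": 70}, {"travel": [0, 0, 0], "delta_rot": [0, 0, 0], "hand": 70}])

```text
clock: 2.85
eef_pos: [0.5526, -0.3658, 0.0272]
ee_rot: [-0.032, -2.207, 2.215]
ft_force: [-0.3, -0.4, 1.7]
finger_gap: 0.0702
```

```bash
python3 -c "
from h import *
plan(.5488,-.361,.018,-91.3)
"
```

```text
t 2.9 p [ 552.6 -365.8   27.2] jaw -91.4 tilt 0.31 F [-0.3 -0.4  1.7] gap 70.2 -> tool shift mm [ 3.9  9.2 -4.8] per-row/8 [ 0.5  1.1 -0.6] turn_y -0.1
```

arm_command(deltas=[{"travel": [4, 9, -5], "delta_rot": [0, 0, 0], "hand": 60}, {"travel": [0, 0, 0], "delta_rot": [0, 0, 0], "hand": 36}, {"travel": [0, 0, 0], "delta_rot": [0, 0, 0], "hand": 36}, {"travel": [0, 0, 0], "delta_rot": [0, 0, 0], "hand": 36}, {"travel": [0, 0, 0], "delta_rot": [0, 0, 0], "hand": 36}, {"travel": [0, 0, 0], "delta_rot": [0, 0, 0], "hand": 36}], squeeze=50)

```text
clock: 3.45
eef_pos: [0.5506, -0.3621, 0.025]
ee_rot: [-0.04, -2.205, 2.223]
ft_force: [0.3, -0.6, -2.9]
finger_gap: 0.0383
```

arm_command(deltas=[{"travel": [0, -30, 0], "delta_rot": [0, 0, 0], "hand": 36}, {"travel": [0, -45, 0], "delta_rot": [0, 0, 0], "hand": 36}, {"travel": [0, -45, 0], "delta_rot": [0, 0, 0], "hand": 36}, {"travel": [0, -45, 0], "delta_rot": [0, 0, 0], "hand": 36}, {"travel": [0, 0, 0], "delta_rot": [0, 0, 0], "hand": 36}])

```text
clock: 3.95
eef_pos: [0.548, -0.3604, 0.1934]
ee_rot: [-0.035, -2.206, 2.217]
ft_force: [0.4, -0.8, -2.9]
finger_gap: 0.0381
```

```bash
cat >> h.py <<'E'
TR=np.array([.639,.0446]);TA=5.08
def tk(x,y):
    a=np.radians(TA);c,s=np.cos(a),np.sin(a);return TR[0]+c*x-s*y,TR[1]+s*x+c*y
E
python3 -c "
from h import *
print(tk(0,-.01))
plan(*tk(0,-.01),.2,-84.9)
"
```

```text
(np.float64(0.6398854660753622), np.float64(0.034639279653088204))
t 4.0 p [ 548.  -360.4  193.4] jaw -91.5 tilt 0.46 F [ 0.4 -0.8 -2.9] gap 38.1 -> tool shift mm [ -81.8   -8.2 -397.3] per-row/8 [-10.2  -1.  -49.7] turn_y -6.6
```

arm_command(deltas=[{"travel": [-10, 0, -48], "delta_rot": [0, -3.3, 0], "hand": 36}, {"travel": [-8, 0, -48], "delta_rot": [0, -3.3, 0], "hand": 36}, {"travel": [-7, -2, -48], "delta_rot": [0, 0, 0], "hand": 36}, {"travel": [-6, -2, -48], "delta_rot": [0, 0, 0], "hand": 36}, {"travel": [-6, -2, -48], "delta_rot": [0, 0, 0], "hand": 36}, {"travel": [-6, 0, -48], "delta_rot": [0, 0, 0], "hand": 36}, {"travel": [-3, 0, -40], "delta_rot": [0, 0, 0], "hand": 36}, {"travel": [0, 0, 0], "delta_rot": [0, 0, 0], "hand": 36}])

```text
clock: 4.75
eef_pos: [0.5712, -0.0217, 0.1932]
ee_rot: [-0.092, 2.166, -2.182]
ft_force: [0.7, -0.8, -2.4]
finger_gap: 0.0382
```

```bash
python3 -c "
from h import *
plan(*tk(0,-.01),.15,-84.9)
snap('wrist','w3.png')
c=get_calibration('wrist');np.savez('w3.npz',**c)"
```

```text
t 4.8 p [571.2 -21.7 193.2] jaw -84.9 tilt 0.50 F [ 0.7 -0.8 -2.4] gap 38.2 -> tool shift mm [-73.3  43.1 -50.3] per-row/8 [-9.2  5.4 -6.3] turn_y -0.0
```

View pics/w3.png

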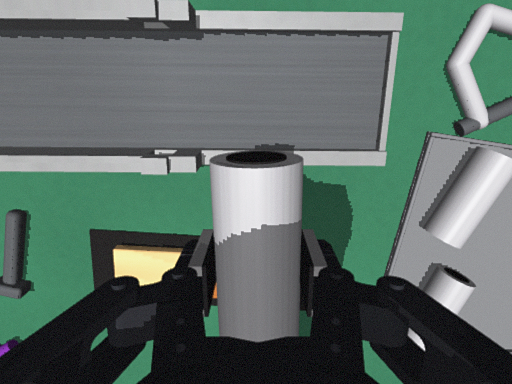

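```bash
python3 -c "
from h import *
c=dict(np.load('w3.npz'))
q={n:onz(c,u,v,z)[:2] for n,u,v,z in (('farC',403,13,.026),('nearC',386,165,.026),('farIn1',250,31,.026),('farIn2',385,32,.026),('nearOut',250,166,.026),('nearIn1',320,151,.026),('nearIn2',380,152,.026),('farOut',250,13,.026))}
for k in q:print(k,q[k].round(4))
v=q['farC']-q['nearC'];print(np.linalg.norm(v),np.degrees(np.arctan2(v[1],v[0])))
w=q['nearOut']-q['nearC'];print(np.degrees(np.arctan2(w[1],w[0]))-90);w=q['farOut']-q['farC'];print(np.degrees(np.arctan2(w[1],w[0]))-90)
m=(q['farC']+q['nearC'])/2;print('mid',m)
for a in (5.08,6):print(a,m+.188*np.array([-np.sin(np.radians(a)),np.cos(np.radians(a))]))
# roller end centre
p=np.array([.5712,-.0217,.1932])
for z in (.193,.203):
  P=onz(c,257,158,z);print(z,P,(P[:2]-p[:2])@np.array([np.sin(np.radians(-84.9)),-np.cos(np.radians(-84.9))]))
cs=get_calibration('scene')
"
```

```text
farC [ 0.7197 -0.1373]
nearC [ 0.5874 -0.1491]
farIn1 [ 0.6944 -0.0079]
farIn2 [ 0.7038 -0.1248]
nearOut [ 0.5754 -0.0173]
nearIn1 [ 0.5956 -0.083 ]
nearIn2 [ 0.5995 -0.1408]
farOut [ 0.7084 -0.0069]
0.13290855003690885 5.093418064895746
5.174358262953604
4.968448075896248
mid [ 0.65354346 -0.14320884]
5.08 [0.6368967 0.0440527]
6 [0.63389211 0.04376128]
0.193 [ 0.61648944 -0.01931793  0.193     ] -0.04532189564785843
0.203 [ 0.61844509 -0.01907418  0.203     ] -0.047291467675132204
```

```bash
sed -i 's/^TR=.*/TR=np.array([.637,.044]);TA=5.08/' h.py; python3 -c "
from h import *
plan(*tk(0.0025,-.012),.10,-84.9)"
```

```text
t 4.8 p [571.1 -24.6 193.1] jaw -85.0 tilt 0.57 F [-0.8  0.2 -2.8] gap 38.1 -> tool shift mm [-73.8  92.9 -51.6] per-row/8 [-9.2 11.6 -6.4] turn_y -0.1
```

arm_command(deltas=[{"travel": [-25, 0, -17], "delta_rot": [0, 0, 0], "hand": 36}, {"travel": [-25, 10, -17], "delta_rot": [0, 0, 0], "hand": 36}, {"travel": [-20, 35, -15], "delta_rot": [0, 0, 0], "hand": 36}, {"travel": [-2, 35, 0], "delta_rot": [0, 0, 0], "hand": 36}, {"travel": [0, 15, 0], "delta_rot": [0, 0, 0], "hand": 36}, {"travel": [0, 0, 0], "delta_rot": [0, 0, 0], "hand": 36}, {"travel": [0, 0, 0], "delta_rot": [0, 0, 0], "hand": 36}])

```text
clock: 5.5
eef_pos: [0.6407, 0.0214, 0.0915]
ee_rot: [-0.084, 2.166, -2.197]
ft_force: [-0.3, 0.2, -2.7]
finger_gap: 0.0378
```

```bash
python3 -c "
from h import *
plan(*tk(0.0025,-.012),.035,-84.9)"
```

```text
t 5.5 p [640.7  21.4  91.5] jaw -85.5 tilt 0.81 F [-0.3  0.2 -2.7] gap 37.8 -> tool shift mm [ -0.7  56.3 -11.6] per-row/8 [-0.1  7.  -1.5] turn_y -0.6
```

arm_command(deltas=[{"travel": [-1, 0, -12], "delta_rot": [0, -0.6, 0], "hand": 36}, {"travel": [0, 30, 0], "delta_rot": [0, 0, 0], "hand": 36}, {"travel": [0, 20, 0], "delta_rot": [0, 0, 0], "hand": 36}, {"travel": [0, 0, 0], "delta_rot": [0, 0, 0], "hand": 36}])

```text
clock: 5.9
eef_pos: [0.6438, 0.0335, 0.0453]
ee_rot: [-0.085, 2.158, -2.186]
ft_force: [-0.5, -0.4, -3.0]
finger_gap: 0.0382
```

```bash
python3 -c "
from h import *
plan(*tk(0.0025,-.012),.035,-84.9)"
```

```text
t 5.9 p [643.8  33.5  45.3] jaw -85.0 tilt 0.92 F [-0.5 -0.4 -3. ] gap 38.2 -> tool shift mm [ 3.4 10.3  0.8] per-row/8 [0.4 1.3 0.1] turn_y -0.1
```

arm_command(deltas=[{"travel": [3, 4, 1], "delta_rot": [0, 0, 0], "hand": 36}, {"travel": [0, 5, 0], "delta_rot": [0, 0, 0], "hand": 36}, {"travel": [0, 0, 0], "delta_rot": [0, 0, 0], "hand": 36}])

```text
clock: 6.2
eef_pos: [0.6424, 0.0329, 0.0394]
ee_rot: [-0.081, 2.156, -2.183]
ft_force: [-0.8, 0.5, -2.4]
finger_gap: 0.0382
```

```bash
python3 -c "
from h import *
plan(*tk(0.0025,-.012),.034,-84.9);st();snap('side','s1.png')
snap('scene','c1.png')
a=cv2.imread('pics/s1.png')[100:240,140:330];b=cv2.imread('pics/c1.png')[160:280,200:350]
cv2.imwrite('pics/x1.png',np.vstack([cv2.resize(a,(407,300),interpolation=2),cv2.resize(b,(407,326),interpolation=2)])[:600])
"
```

```text
t 6.2 p [642.4  32.9  39.4] jaw -84.9 tilt 1.06 F [-0.8  0.5 -2.4] gap 38.2 -> tool shift mm [1.9 5.4 0.4] per-row/8 [0.2 0.7 0.1] turn_y -0.0
t 6.2 p [0.6424 0.0329 0.0394] R [[-0.996, 0.014, 0.088], [-0.088, -0.012, -0.996], [-0.013, -1.0, 0.013]] F [-0.8  0.5 -2.4] gap 0.03823106310069611
```

View pics/x1.png

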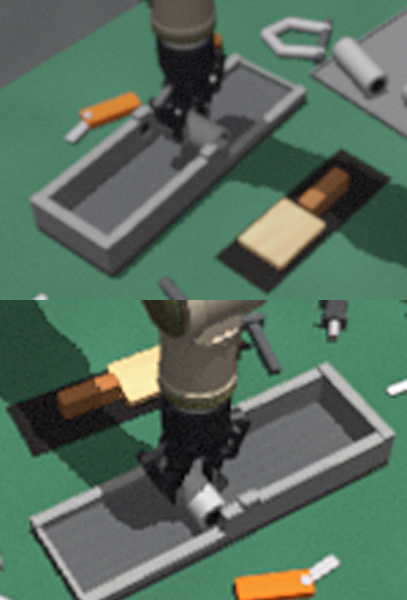

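arm_command(deltas=[{"travel": [2, 3, 0], "delta_rot": [-0.7, 0, -0.7], "hand": 36}, {"travel": [0, 3, 0], "delta_rot": [0, 0, 0], "hand": 36}, {"travel": [0, 0, 0], "delta_rot": [0, 0, 0], "hand": 36}])

```text
clock: 6.6
eef_pos: [0.6411, 0.0325, 0.0343]
ee_rot: [-0.094, 2.176, -2.175]
ft_force: [0.2, 0.1, -3.5]
finger_gap: 0.0382
```

```bash
python3 -c "
from h import *
plan(*tk(0.0025,-.012),.033,-84.9);st()"
```

```text
t 6.6 p [641.1  32.5  34.3] jaw -85.0 tilt 0.09 F [ 0.2  0.1 -3.5] gap 38.2 -> tool shift mm [0.5 1.3 0.2] per-row/8 [0.1 0.2 0. ] turn_y -0.1
t 6.6 p [0.6411 0.0325 0.0343] R [[-0.996, 0.002, 0.088], [-0.088, 0.0, -0.996], [-0.002, -1.0, -0.0]] F [ 0.2  0.1 -3.5] gap 0.038171718246112665
```

arm_command(deltas=[{"travel": [0.5, 2, 0], "delta_rot": [0, 0, 0], "hand": 36}, {"travel": [0, 0, 0], "delta_rot": [0, 0, 0], "hand": 44}, {"travel": [0, 0, 0], "delta_rot": [0, 0, 0], "hand": 54}, {"travel": [0, 0, 0], "delta_rot": [0, 0, 0], "hand": 54}, {"travel": [0, -30, 0], "delta_rot": [0, 0, 0], "hand": 54}, {"travel": [0, -45, 0], "delta_rot": [0, 0, 0], "hand": 60}, {"travel": [0, -45, 0], "delta_rot": [0, 0, 0], "hand": 75}, {"travel": [0, -30, 0], "delta_rot": [0, 0, 0], "hand": 75}])

```text
clock: 7.4
eef_pos: [0.6386, 0.0325, 0.1828]
ee_rot: [-0.103, 2.179, -2.179]
ft_force: [1.1, -0.4, -1.1]
finger_gap: 0.0749
```

```bash
python3 -c "
from h import *
plan(.5622,-.24,.13,-109.5)"
```

```text
t 7.4 p [638.6  32.5 182.8] jaw -84.9 tilt 0.34 F [ 1.1 -0.4 -1.1] gap 74.9 -> tool shift mm [ 99.8  53.4 264.7] per-row/8 [12.5  6.7 33.1] turn_y 24.6
```

arm_command(deltas=[{"travel": [17, 0, 46], "delta_rot": [0, 0, 0], "hand": 75}, {"travel": [17, 0, 46], "delta_rot": [0, 0, 0], "hand": 75}, {"travel": [17, 0, 46], "delta_rot": [0, 0, 0], "hand": 75}, {"travel": [17, 0, 46], "delta_rot": [0, 0, 0], "hand": 75}, {"travel": [17, 5, 44], "delta_rot": [0, 0, 0], "hand": 75}, {"travel": [14, 10, 36], "delta_rot": [0, 8.2, 0], "hand": 75}, {"travel": [0, 20, 0], "delta_rot": [0, 8.2, 0], "hand": 75}, {"travel": [0, 20, 0], "delta_rot": [0, 8.2, 0], "hand": 75}])

```text
clock: 8.2
eef_pos: [0.5684, -0.2491, 0.1382]
ee_rot: [-0.372, -2.043, 2.043]
ft_force: [-0.2, 0.4, -0.0]
finger_gap: 0.0748
```

```bash
python3 -c "
from h import *
plan(.5622,-.24,.13,-109.5)"
```

```text
t 8.2 p [ 568.4 -249.1  138.2] jaw -109.6 tilt 1.03 F [-0.2  0.4 -0. ] gap 74.8 -> tool shift mm [ 9.   8.1 -6.4] per-row/8 [ 1.1  1.  -0.8] turn_y -0.1
```

```bash
python3 -c "
from h import *
st();snap('wrist','w4.png')
c=get_calibration('wrist');np.savez('w4.npz',**c)"
```

```text
t 8.2 p [ 0.5684 -0.2491  0.1382] R [[-0.942, 0.018, -0.336], [0.336, -0.003, -0.942], [-0.018, -1.0, -0.003]] F [-0.2  0.4 -0. ] gap 0.07475738387776991
```

View pics/w4.png

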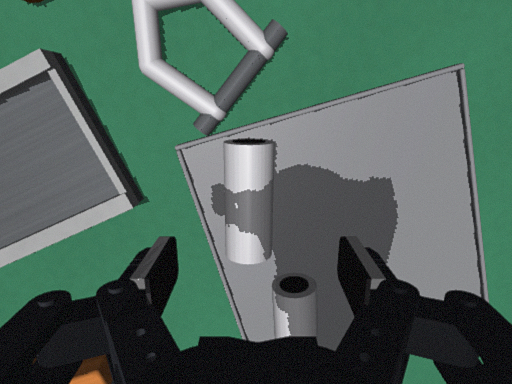

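```bash
python3 -c "
from h import *
c=dict(np.load('w4.npz'))
roller(c,(248.5,142),(249.5,261))
P=onz(c,294,285,.024);print(P, P[:2]-.048*np.array([np.cos(np.radians(-19.1)),np.sin(np.radians(-19.1))]))
plan(.5622,-.24,.02,-109)"
```

```text
roller c [ 0.5605 -0.2377] len 0.1026 jaw -110.1
[ 0.47274199 -0.24688047  0.024     ] [ 0.42738444 -0.23117401]
t 8.2 p [ 567.  -248.9  135.2] jaw -110.1 tilt 0.81 F [-1.3 -0.2 -2.2] gap 75.0 -> tool shift mm [  9.1 115.1  -6.4] per-row/8 [ 1.1 14.4 -0.8] turn_y -1.1
```

arm_command(deltas=[{"travel": [9, 20, -8], "delta_rot": [0, 0, -0.8], "hand": 60}, {"travel": [0, 45, 0], "delta_rot": [0, 0, 0], "hand": 60}, {"travel": [0, 35, 0], "delta_rot": [0, 0, 0], "hand": 60}, {"travel": [0, 6, 0], "delta_rot": [0, 0, 0], "hand": 60}, {"travel": [0, 0, 0], "delta_rot": [0, 0, 0], "hand": 60}])

```text
clock: 8.75
eef_pos: [0.5639, -0.2371, 0.0288]
ee_rot: [-0.351, -2.042, 2.037]
ft_force: [-0.3, 0.1, 0.4]
finger_gap: 0.0597
```

```bash
python3 -c "
from h import *
plan(.561,-.238,.02,-110)"
```

```text
t 8.8 p [ 563.9 -237.1   28.8] jaw -109.3 tilt 0.24 F [-0.3  0.1  0.4] gap 59.7 -> tool shift mm [2.5 8.8 1.8] per-row/8 [0.3 1.1 0.2] turn_y 0.7
```

arm_command(deltas=[{"travel": [2, 8, 1], "delta_rot": [0, 0.5, 0], "hand": 60}, {"travel": [0, 2, 0], "delta_rot": [0, 0, 0], "hand": 60}, {"travel": [0, 0, 0], "delta_rot": [0, 0, 0], "hand": 36}, {"travel": [0, 0, 0], "delta_rot": [0, 0, 0], "hand": 36}, {"travel": [0, 0, 0], "delta_rot": [0, 0, 0], "hand": 36}, {"travel": [0, 0, 0], "delta_rot": [0, 0, 0], "hand": 36}], squeeze=50)

```text
clock: 9.35
eef_pos: [0.5642, -0.2383, 0.0241]
ee_rot: [-0.366, -2.04, 2.037]
ft_force: [0.0, -0.4, -2.1]
finger_gap: 0.0381
```

arm_command(deltas=[{"travel": [0, -30, 0], "delta_rot": [0, 0, 0], "hand": 36}, {"travel": [0, -45, 0], "delta_rot": [0, 0, 0], "hand": 36}, {"travel": [0, -45, 0], "delta_rot": [0, 0, 0], "hand": 36}, {"travel": [0, -20, 0], "delta_rot": [0, -8, 0], "hand": 36}, {"travel": [0, 0, 0], "delta_rot": [0, -8, 0], "hand": 36}, {"travel": [0, 0, 0], "delta_rot": [0, -8, 0], "hand": 36}, {"travel": [0, 0, 0], "delta_rot": [0, 0, 0], "hand": 36}])

```text
clock: 10.05
eef_pos: [0.5618, -0.2378, 0.1696]
ee_rot: [-0.088, 2.171, -2.173]
ft_force: [0.2, 0.1, -3.6]
finger_gap: 0.038
```

```bash
cat >> h.py <<'E'
def held(f,off=None):
    "end of the held roller in the wrist picture: edge of green/dark beyond the roller top along columns 245..270"
    im=snap('wrist',f);c=get_calibration('wrist');np.savez(f[:-4]+'.npz',**c);return im,c
E
python3 -c "
from h import *
plan(*tk(0,-.078),.15,-84.9)
im,c=held('w5.png')
print(cv2.cvtColor(im,cv2.COLOR_RGB2GRAY)[135:180,250:264].mean(1).round())
"
```

```text
t 10.1 p [ 561.8 -237.8  169.6] jaw -84.9 tilt 0.48 F [ 0.2  0.1 -3.6] gap 38.0 -> tool shift mm [ -99.8   20.2 -196. ] per-row/8 [-12.5   2.5 -24.5] turn_y 0.0
[158. 158. 157. 158. 157. 157. 157. 157. 158. 159. 135. 125. 118. 113.
 114.  66.  25.   9.  12.  13.  13.  13.  14.  14.  12.  12.  23.  37.
  47.  77.  78.  73. 118. 225. 232. 228. 227. 227. 226. 227. 227. 226.
 226. 226. 226.]
```

```bash
python3 -c "
from h import *
im=cv2.imread('pics/w3.png')
print(cv2.cvtColor(im,cv2.COLOR_BGR2GRAY)[135:180,250:264].mean(1).round())
c=dict(np.load('w5.npz'));p=np.array([.5618,-.2378]);a=np.radians(-84.9)
for r in(158,160):
  P=onz(c,257,r,.1695);print(P,(P[:2]-p)@np.array([np.sin(a),-np.cos(a)]))
"
```

```text
[117. 116. 114. 113. 116. 118. 119. 117. 114. 105.  88.  79.  80.  68.
  61.  69.  36.  12.  12.  14.  16.  17.  16.  12.  15.  11.  13.  34.
  41.  64.  81.  80.  85. 176. 235. 236. 233. 232. 232. 233. 231. 232.
 232. 232. 231.]
[ 0.60711365 -0.23244461  0.1695    ] -0.04561031862233015
[ 0.60624246 -0.23251688  0.1695    ] -0.044736155203741516
```

arm_command(deltas=[{"travel": [-22, 0, -44], "delta_rot": [0, 0, 0], "hand": 36}, {"travel": [-22, 0, -44], "delta_rot": [0, 0, 0], "hand": 36}, {"travel": [-22, 5, -44], "delta_rot": [0, 0, 0], "hand": 36}, {"travel": [-22, 20, -44], "delta_rot": [0, 0, 0], "hand": 36}, {"travel": [-14, 30, -20], "delta_rot": [0, 0, 0], "hand": 36}, {"travel": [0, 25, 0], "delta_rot": [0, 0, 0], "hand": 36}, {"travel": [0, 0, 0], "delta_rot": [0, 0, 0], "hand": 36}, {"travel": [0, 0, 0], "delta_rot": [0, 0, 0], "hand": 36}])

```text
clock: 10.9
eef_pos: [0.6503, -0.0317, 0.0858]
ee_rot: [-0.045, 2.195, -2.197]
ft_force: [0.3, -0.1, -2.5]
finger_gap: 0.0386
```

```bash
python3 -c "
from h import *
plan(*tk(0.0025,-.078),.034,-84.9);st()
im,c=held('w6.png')
"
```

```text
t 10.9 p [650.3 -31.7  85.8] jaw -87.4 tilt 0.29 F [ 0.3 -0.1 -2.5] gap 38.6 -> tool shift mm [ 4.2 51.7  1.5] per-row/8 [0.5 6.5 0.2] turn_y -2.5
t 10.9 p [ 0.6503 -0.0317  0.0858] R [[-0.999, 0.005, 0.046], [-0.046, -0.001, -0.999], [-0.005, -1.0, 0.001]] F [ 0.3 -0.1 -2.5] gap 0.03857021135243806
```

View pics/w6.png

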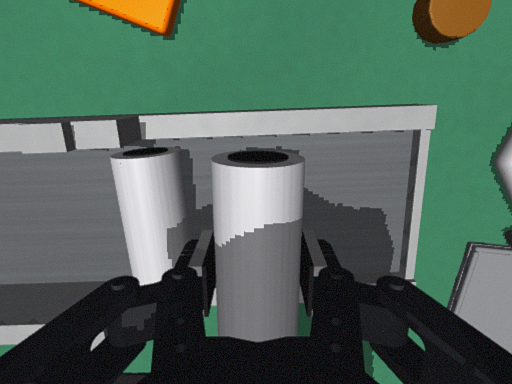

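```bash
cat >> h.py <<'E'
def intk(P):
    a=np.radians(TA);d=np.array(P[:2])-TR;return np.array([np.cos(a)*d[0]+np.sin(a)*d[1],-np.sin(a)*d[0]+np.cos(a)*d[1]])
E
python3 -c "
from h import *
c=dict(np.load('w6.npz'))
print(intk(onz(c,148,153,.032)),'mid',intk(onz(c,160,250,.032)),'lipcorner',intk(onz(c,436,105,.026)))"
```

```text
[ 0.04730456 -0.01189645] mid [-0.01696889 -0.01068791] lipcorner [ 0.06722916 -0.18449528]
```

arm_command(deltas=[{"travel": [4, 5, 1], "delta_rot": [0, -2.5, 0], "hand": 36}, {"travel": [0, 28, 0], "delta_rot": [0, 0, 0], "hand": 36}, {"travel": [0, 10, 0], "delta_rot": [0, 0, 0], "hand": 36}, {"travel": [0, 0, 0], "delta_rot": [0, 0, 0], "hand": 36}])

```text
clock: 11.35
eef_pos: [0.6472, -0.038, 0.0464]
ee_rot: [-0.084, 2.167, -2.175]
ft_force: [-0.1, -0.2, -2.6]
finger_gap: 0.0384
```

```bash
python3 -c "
from h import *
plan(*tk(0.0025,-.078),.033,-84.9);st()"
```

```text
t 11.3 p [647.2 -38.   46.4] jaw -84.9 tilt 0.64 F [-0.1 -0.2 -2.6] gap 38.4 -> tool shift mm [ 0.5 13.4 -4.6] per-row/8 [ 0.1  1.7 -0.6] turn_y -0.0
t 11.35 p [ 0.6472 -0.038   0.0464] R [[-0.996, 0.011, 0.088], [-0.088, -0.003, -0.996], [-0.011, -1.0, 0.004]] F [-0.1 -0.2 -2.6] gap 0.0383917650980331
```

arm_command(deltas=[{"travel": [0.5, 8, -3], "delta_rot": [0, 0, -0.6], "hand": 36}, {"travel": [0, 6, 0], "delta_rot": [0, 0, 0], "hand": 36}, {"travel": [0, 2, 0], "delta_rot": [0, 0, 0], "hand": 36}, {"travel": [0, 0, 0], "delta_rot": [0, 0, 0], "hand": 36}])

```text
clock: 11.75
eef_pos: [0.6476, -0.0359, 0.0319]
ee_rot: [-0.093, 2.171, -2.18]
ft_force: [0.8, 1.0, -3.1]
finger_gap: 0.0383
```

```bash
python3 -c "
from h import *
plan(*tk(0.0025,-.08),.033,-84.9);st()"
```

```text
t 11.8 p [647.6 -35.9  31.9] jaw -85.0 tilt 0.27 F [ 0.8  1.  -3.1] gap 38.3 -> tool shift mm [ 0.9 -1.1 -0.6] per-row/8 [ 0.1 -0.1 -0.1] turn_y -0.1
t 11.75 p [ 0.6476 -0.0359  0.0319] R [[-0.996, 0.003, 0.087], [-0.087, -0.004, -0.996], [-0.002, -1.0, 0.004]] F [ 0.8  1.  -3.1] gap 0.03826591444273997
```

arm_command(deltas=[{"travel": [0, 0, 0], "delta_rot": [0, 0, 0], "hand": 44}, {"travel": [0, 0, 0], "delta_rot": [0, 0, 0], "hand": 52}, {"travel": [0, 0, 0], "delta_rot": [0, 0, 0], "hand": 52}, {"travel": [0, -30, 0], "delta_rot": [0, 0, 0], "hand": 52}, {"travel": [0, -45, 0], "delta_rot": [0, 0, 0], "hand": 60}, {"travel": [17, -30, 10], "delta_rot": [0, 0, 0], "hand": 75}, {"travel": [40, 0, 24], "delta_rot": [0, 0, 0], "hand": 75}, {"travel": [40, 0, 24], "delta_rot": [0, 0, 0], "hand": 75}])

```text
clock: 12.55
eef_pos: [0.5605, -0.0981, 0.1424]
ee_rot: [-0.092, 2.163, -2.17]
ft_force: [-0.1, -1.2, -0.4]
finger_gap: 0.0755
```

```bash
python3 -c "
from h import *
plan(.426,-.232,.13,-109.5)"
```

```text
t 12.6 p [560.5 -98.1 142.4] jaw -84.5 tilt 0.69 F [-0.1 -1.2 -0.4] gap 75.5 -> tool shift mm [146.9  11.1 120.3] per-row/8 [18.4  1.4 15. ] turn_y 25.0
```

arm_command(deltas=[{"travel": [36, 0, 30], "delta_rot": [0, 0, 0], "hand": 75}, {"travel": [36, 0, 30], "delta_rot": [0, 0, 0], "hand": 75}, {"travel": [36, 0, 30], "delta_rot": [0, 0, 0], "hand": 75}, {"travel": [30, 0, 25], "delta_rot": [0, 8.2, 0], "hand": 75}, {"travel": [0, 5, 0], "delta_rot": [0, 8.2, 0], "hand": 75}, {"travel": [0, 5, 0], "delta_rot": [0, 8.2, 0], "hand": 75}, {"travel": [0, 0, 0], "delta_rot": [0, 0, 0], "hand": 75}])

```text
clock: 13.25
eef_pos: [0.4243, -0.2356, 0.1354]
ee_rot: [-0.38, -2.035, 2.042]
ft_force: [0.8, 0.1, -0.7]
finger_gap: 0.0752
```

```bash
python3 -c "
from h import *
plan(.426,-.232,.13,-109.5)
im,c=held('w7.png')"
```

```text
t 13.2 p [ 424.3 -235.6  135.4] jaw -110.1 tilt 1.08 F [ 0.8  0.1 -0.7] gap 75.2 -> tool shift mm [-0.3  5.4 -4. ] per-row/8 [-0.   0.7 -0.5] turn_y -0.6
```

View pics/w7.png

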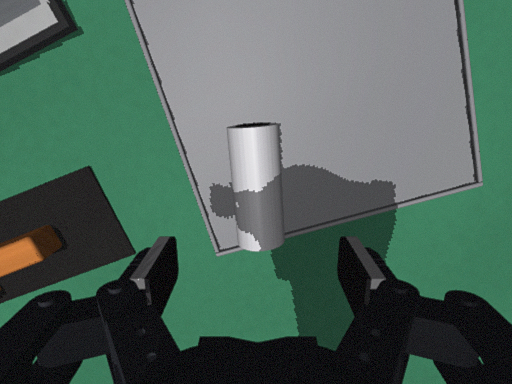

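```bash
python3 -c "
from h import *
c=dict(np.load('w7.npz'))
roller(c,(253.5,126),(261,249))
plan(.428,-.232,.02,-107)
st()"
```

```text
roller c [ 0.427  -0.2347] len 0.1036 jaw -106.5
t 13.3 p [ 424.6 -235.4  135.6] jaw -109.8 tilt 1.11 F [-0.5 -0.1 -0.4] gap 75.3 -> tool shift mm [  0.3 115.6  -4.4] per-row/8 [ 0.  14.5 -0.5] turn_y -2.8
t 13.3 p [ 0.4246 -0.2354  0.1356] R [[-0.941, 0.018, -0.339], [0.339, -0.007, -0.941], [-0.019, -1.0, 0.0]] F [-0.5 -0.1 -0.4] gap 0.075340034890468
```

arm_command(deltas=[{"travel": [-2, 20, -1], "delta_rot": [0, -3.2, -0.9], "hand": 60}, {"travel": [0, 45, 0], "delta_rot": [0, 0, 0], "hand": 60}, {"travel": [0, 35, 0], "delta_rot": [0, 0, 0], "hand": 60}, {"travel": [0, 6, 0], "delta_rot": [0, 0, 0], "hand": 60}, {"travel": [0, 0, 0], "delta_rot": [0, 0, 0], "hand": 60}])

```text
clock: 13.8
eef_pos: [0.4333, -0.2344, 0.0297]
ee_rot: [-0.289, -2.085, 2.087]
ft_force: [0.1, -0.7, 0.5]
finger_gap: 0.0601
```

```bash
python3 -c "
from h import *
plan(.427,-.2347,.02,-106.5)"
```

```text
t 13.8 p [ 433.3 -234.4   29.7] jaw -105.1 tilt 0.70 F [ 0.1 -0.7  0.5] gap 60.1 -> tool shift mm [6.2 9.6 1.9] per-row/8 [0.8 1.2 0.2] turn_y 1.4
```

arm_command(deltas=[{"travel": [6, 8, 2], "delta_rot": [0, 1, 0], "hand": 60}, {"travel": [0, 3, 0], "delta_rot": [0, 0, 0], "hand": 60}, {"travel": [0, 0, 0], "delta_rot": [0, 0, 0], "hand": 36}, {"travel": [0, 0, 0], "delta_rot": [0, 0, 0], "hand": 36}, {"travel": [0, 0, 0], "delta_rot": [0, 0, 0], "hand": 36}, {"travel": [0, 0, 0], "delta_rot": [0, 0, 0], "hand": 36}], squeeze=50)

```text
clock: 14.4
eef_pos: [0.4284, -0.2353, 0.0228]
ee_rot: [-0.31, -2.078, 2.082]
ft_force: [0.5, 0.3, -2.7]
finger_gap: 0.0385
```

arm_command(deltas=[{"travel": [0, -30, 0], "delta_rot": [0, 0, 0], "hand": 36}, {"travel": [0, -45, 0], "delta_rot": [0, 0, 0], "hand": 36}, {"travel": [0, -45, 0], "delta_rot": [0, 0, 0], "hand": 36}, {"travel": [0, -20, 0], "delta_rot": [0, -7.3, 0], "hand": 36}, {"travel": [0, 0, 0], "delta_rot": [0, -7.3, 0], "hand": 36}, {"travel": [0, 0, 0], "delta_rot": [0, -7.3, 0], "hand": 36}, {"travel": [0, 0, 0], "delta_rot": [0, 0, 0], "hand": 36}])

```text
clock: 15.1
eef_pos: [0.4252, -0.2342, 0.1688]
ee_rot: [-0.11, 2.147, -2.159]
ft_force: [0.4, -0.7, -4.2]
finger_gap: 0.0386
```

```bash
python3 -c "
from h import *
plan(*tk(0,-.144),.1,-84.9)
im,c=held('w8.png')
print(cv2.cvtColor(im,cv2.COLOR_RGB2GRAY)[135:190,250:264].mean(1).round())
"
```

```text
t 15.1 p [ 425.2 -234.2  168.8] jaw -83.2 tilt 0.97 F [ 0.4 -0.7 -4.2] gap 38.6 -> tool shift mm [-237.8   71.7 -107.9] per-row/8 [-29.7   9.  -13.5] turn_y 1.7
[153. 152. 151. 152. 152. 152. 151. 152. 153. 153. 136. 115.  76.  30.
  11.  11.  13.  12.  13.  14.  12.   8.  21.  32.  39.  70.  68.  70.
 146. 221. 226. 224. 223. 223. 223. 222. 222. 222. 222. 221. 222. 221.
 222. 221. 222. 221. 220. 221. 220. 220. 220. 220. 221. 221. 220.]
```

arm_command(deltas=[{"travel": [-42, 0, -19], "delta_rot": [0, 1.7, 0.5], "hand": 36}, {"travel": [-42, 0, -19], "delta_rot": [0, 0, 0], "hand": 36}, {"travel": [-42, 0, -19], "delta_rot": [0, 0, 0], "hand": 36}, {"travel": [-42, 5, -19], "delta_rot": [0, 0, 0], "hand": 36}, {"travel": [-42, 20, -19], "delta_rot": [0, 0, 0], "hand": 36}, {"travel": [-28, 30, -13], "delta_rot": [0, 0, 0], "hand": 36}, {"travel": [0, 20, 0], "delta_rot": [0, 0, 0], "hand": 36}, {"travel": [0, 0, 0], "delta_rot": [0, 0, 0], "hand": 36}])

```text
clock: 15.95
eef_pos: [0.6593, -0.104, 0.091]
ee_rot: [-0.031, 2.187, -2.193]
ft_force: [-2.1, -1.2, -3.7]
finger_gap: 0.0381
```

```bash
python3 -c "
from h import *
plan(*tk(0.0005,-.144),.034,-84.9);st()
im,c=held('w9.png')
"
```

```text
t 15.9 p [ 659.3 -104.    91. ] jaw -87.4 tilt 1.01 F [-2.1 -1.2 -3.7] gap 38.1 -> tool shift mm [ 9.8 56.8 -5.2] per-row/8 [ 1.2  7.1 -0.7] turn_y -2.5
t 15.95 p [ 0.6593 -0.104   0.091 ] R [[-0.999, 0.017, 0.045], [-0.045, -0.003, -0.999], [-0.017, -1.0, 0.003]] F [-2.1 -1.2 -3.7] gap 0.03809080910457012
```

View pics/w9.png

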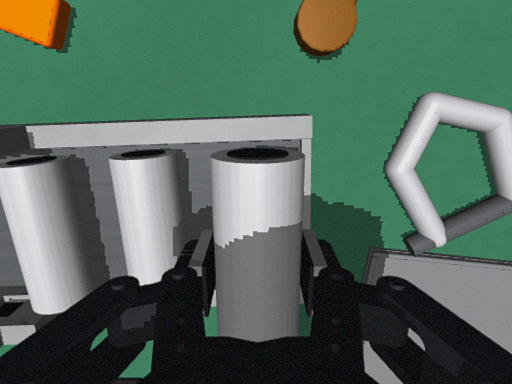

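arm_command(deltas=[{"travel": [9, 5, -4], "delta_rot": [0, -2.5, -0.9], "hand": 36}, {"travel": [0, 28, 0], "delta_rot": [0, 0, 0], "hand": 36}, {"travel": [0, 12, 0], "delta_rot": [0, 0, 0], "hand": 36}, {"travel": [0, 0, 0], "delta_rot": [0, 0, 0], "hand": 36}])

```text
clock: 16.4
eef_pos: [0.6487, -0.1023, 0.0496]
ee_rot: [-0.094, 2.169, -2.179]
ft_force: [0.4, 0.9, -3.0]
finger_gap: 0.0382
```

```bash
python3 -c "
from h import *
c=dict(np.load('w9.npz'));print('B',intk(onz(c,144,155,.032)),intk(onz(c,155,250,.032)),'A',intk(onz(c,33,161,.032)))
plan(*tk(0.0005,-.144),.033,-84.9);st()"
```

```text
B [ 0.04947663 -0.07919496] [-0.01537639 -0.07760659] A [ 0.04882183 -0.00945478]
t 16.4 p [ 648.7 -102.3   49.6] jaw -84.9 tilt 0.33 F [ 0.4  0.9 -3. ] gap 38.2 -> tool shift mm [-1.8 16.6 -2.9] per-row/8 [-0.2  2.1 -0.4] turn_y 0.0
t 16.4 p [ 0.6487 -0.1023  0.0496] R [[-0.996, 0.003, 0.09], [-0.09, -0.005, -0.996], [-0.003, -1.0, 0.005]] F [ 0.4  0.9 -3. ] gap 0.038193469513554804
```

arm_command(deltas=[{"travel": [-2, 8, -2], "delta_rot": [0, 0, 0], "hand": 36}, {"travel": [0, 7, 0], "delta_rot": [0, 0, 0], "hand": 36}, {"travel": [0, 4, 0], "delta_rot": [0, 0, 0], "hand": 36}, {"travel": [0, 0, 0], "delta_rot": [0, 0, 0], "hand": 36}])

```text
clock: 16.8
eef_pos: [0.6515, -0.1012, 0.0324]
ee_rot: [-0.09, 2.167, -2.179]
ft_force: [-0.3, 0.2, -4.2]
finger_gap: 0.0382
```

```bash
python3 -c "
from h import *
plan(*tk(0.0005,-.144),.033,-84.9)"
```

```text
t 16.8 p [ 651.5 -101.2   32.4] jaw -84.9 tilt 0.48 F [-0.3  0.2 -4.2] gap 38.2 -> tool shift mm [ 1.  -0.7 -1.9] per-row/8 [ 0.1 -0.1 -0.2] turn_y -0.0
```

arm_command(deltas=[{"travel": [0, 0, 0], "delta_rot": [0, 0, 0], "hand": 44}, {"travel": [0, 0, 0], "delta_rot": [0, 0, 0], "hand": 52}, {"travel": [0, 0, 0], "delta_rot": [0, 0, 0], "hand": 52}, {"travel": [0, -30, 0], "delta_rot": [0, 0, 0], "hand": 52}, {"travel": [0, -45, 0], "delta_rot": [0, 0, 0], "hand": 60}, {"travel": [0, -45, 0], "delta_rot": [0, 0, 0], "hand": 65}, {"travel": [40, -20, -22], "delta_rot": [0, 0, 0], "hand": 65}, {"travel": [40, 0, -22], "delta_rot": [0, -8, 0], "hand": 65}])

```text
clock: 17.6
eef_pos: [0.5725, -0.0655, 0.1783]
ee_rot: [-0.223, 2.086, -2.104]
ft_force: [0.0, -0.3, 0.9]
finger_gap: 0.0651
```

arm_command(deltas=[{"travel": [0, 0, 0], "delta_rot": [0, -8.5, 0], "hand": 65}, {"travel": [0, 0, 0], "delta_rot": [0, -8.5, 0], "hand": 65}, {"travel": [0, 0, 0], "delta_rot": [0, -8.5, 0], "hand": 65}, {"travel": [0, 0, 0], "delta_rot": [0, -8.5, 0], "hand": 65}, {"travel": [0, 0, 0], "delta_rot": [0, -8.5, 0], "hand": 65}, {"travel": [0, 0, 0], "delta_rot": [0, -8.5, 0], "hand": 65}, {"travel": [0, 0, 0], "delta_rot": [0, -8.5, 0], "hand": 65}, {"travel": [0, 0, 0], "delta_rot": [0, -8.5, 0], "hand": 65}])

```text
clock: 18.4
eef_pos: [0.5679, -0.0628, 0.1854]
ee_rot: [-1.128, 1.291, -1.328]
ft_force: [-0.2, -0.2, 0.2]
finger_gap: 0.065
```

```bash
python3 -c "
from h import *
plan(.4415,-.002,.16,2.5);st();print(readout.get_obs()['joint_positions'])"
```

```text
t 18.4 p [567.9 -62.8 185.4] jaw -8.0 tilt 1.39 F [-0.2 -0.2  0.2] gap 65.0 -> tool shift mm [ -42.7   22.  -134.3] per-row/8 [ -5.3   2.8 -16.8] turn_y -10.5
t 18.4 p [ 0.5679 -0.0628  0.1854] R [[-0.14, 0.023, 0.99], [-0.99, -0.009, -0.14], [0.006, -1.0, 0.024]] F [-0.2 -0.2  0.2] gap 0.06497692078085573
[ 0.27408456  0.50029107 -0.3801857   2.00713196  0.30958248  0.66586675
 -0.44584429]
```

arm_command(deltas=[{"travel": [-8, 0, -30], "delta_rot": [-1.3, -5, 0.3], "hand": 65}, {"travel": [-10, 0, -35], "delta_rot": [0, -5, 0], "hand": 65}, {"travel": [-10, 0, -35], "delta_rot": [0, 0, 0], "hand": 65}, {"travel": [-8, 10, -30], "delta_rot": [0, 0, 0], "hand": 65}, {"travel": [0, 15, 0], "delta_rot": [0, 0, 0], "hand": 65}, {"travel": [0, 0, 0], "delta_rot": [0, 0, 0], "hand": 65}])

```text
clock: 19.0
eef_pos: [0.4364, -0.0242, 0.1614]
ee_rot: [-1.227, 1.17, -1.182]
ft_force: [0.7, 0.6, -0.1]
finger_gap: 0.0647
```

```bash
python3 -c "
from h import *
plan(.4415,-.002,.16,2.5);st()
im,c=held('w10.png')
hv=cv2.cvtColor(im,cv2.COLOR_RGB2HSV)
for n,lo,hi,z in(('blade',(15,50,120),(32,200,255),.021),('handle',(5,110,60),(14,255,235),.033)):
    m=cv2.inRange(hv,lo,hi)
    k=max(cv2.findContours(m,0,1)[0],key=cv2.contourArea);r=cv2.minAreaRect(k);b=cv2.boxPoints(r);print(n,r,[onz(c,*q,z)[:2].round(4).tolist() for q in b])
"
```

```text
t 19.0 p [436.4 -24.2 161.4] jaw 2.5 tilt 0.44 F [ 0.7  0.6 -0.1] gap 64.7 -> tool shift mm [-21.9   1.4   6.1] per-row/8 [-2.7  0.2  0.8] turn_y 0.0
t 19.0 p [ 0.4364 -0.0242  0.1614] R [[0.044, 0.007, 0.999], [-0.999, -0.003, 0.044], [0.003, -1.0, 0.007]] F [ 0.7  0.6 -0.1] gap 0.06471994319618478
blade ((264.0, 56.0), (112.0, 90.0), 90.0) [[0.4023, 0.1158], [0.4714, 0.1189], [0.4789, 0.0351], [0.403, 0.0319]]
handle ((261.7157897949219, 157.9944305419922), (29.15125846862793, 92.45281982421875), 1.123302698135376) [[0.4288, -0.0451], [0.4277, 0.034], [0.4512, 0.0346], [0.4544, -0.0446]]
```

View pics/w10.png

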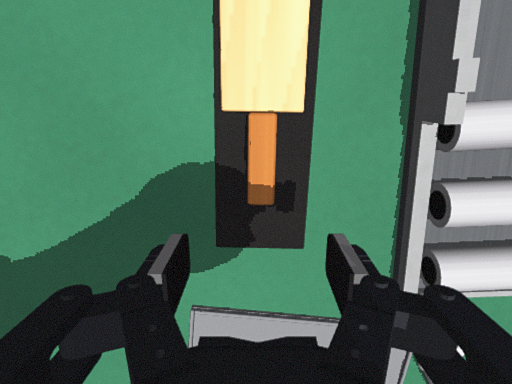

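arm_command(deltas=[{"travel": [-24, 20, 4], "delta_rot": [-0.3, 1, 0], "hand": 50}, {"travel": [0, 40, 0], "delta_rot": [0, 0, 0], "hand": 50}, {"travel": [0, 40, 0], "delta_rot": [0, 0, 0], "hand": 50}, {"travel": [0, 20, 0], "delta_rot": [0, 0, 0], "hand": 50}, {"travel": [0, 0, 0], "delta_rot": [0, 0, 0], "hand": 50}])

```text
clock: 19.55
eef_pos: [0.4492, -0.0004, 0.0422]
ee_rot: [-1.21, 1.18, -1.203]
ft_force: [0.6, -0.7, 1.0]
finger_gap: 0.05
```

```bash
python3 -c "
from h import *
plan(.4403,0,.015,1.5);st()"
```

```text
t 19.6 p [ 4.492e+02 -4.000e-01  4.220e+01] jaw 1.2 tilt 0.91 F [ 0.6 -0.7  1. ] gap 50.0 -> tool shift mm [-0.7 27.  -9.4] per-row/8 [-0.1  3.4 -1.2] turn_y -0.3
t 19.55 p [ 4.492e-01 -4.000e-04  4.220e-02] R [[0.022, 0.016, 1.0], [-1.0, -0.003, 0.022], [0.003, -1.0, 0.016]] F [ 0.6 -0.7  1. ] gap 0.04996843247739389
```

arm_command(deltas=[{"travel": [-1, 8, -9], "delta_rot": [-0.8, 0, 0], "hand": 50}, {"travel": [0, 14, 0], "delta_rot": [0, 0, 0], "hand": 50}, {"travel": [0, 5, 0], "delta_rot": [0, 0, 0], "hand": 50}, {"travel": [0, 0, 0], "delta_rot": [0, 0, 0], "hand": 50}])

```text
clock: 19.95
eef_pos: [0.4452, -0.0008, 0.0218]
ee_rot: [-1.218, 1.184, -1.204]
ft_force: [-0.2, -0.1, -0.3]
finger_gap: 0.0501
```

```bash
python3 -c "
from h import *
plan(.4403,0,.015,1.5);st()"
```

```text
t 19.9 p [445.2  -0.8  21.8] jaw 1.2 tilt 0.66 F [-0.2 -0.1 -0.3] gap 50.1 -> tool shift mm [-0.9  6.8 -5. ] per-row/8 [-0.1  0.8 -0.6] turn_y -0.3
t 19.95 p [ 0.4452 -0.0008  0.0218] R [[0.02, 0.009, 1.0], [-1.0, -0.008, 0.02], [0.008, -1.0, 0.008]] F [-0.2 -0.1 -0.3] gap 0.05006766327838885
```

arm_command(deltas=[{"travel": [-1, 7, -6], "delta_rot": [-0.5, 0, 0.5], "hand": 50}, {"travel": [0, 2, 0], "delta_rot": [0, 0, 0], "hand": 40}, {"travel": [0, 0, 0], "delta_rot": [0, 0, 0], "hand": 20}, {"travel": [0, 0, 0], "delta_rot": [0, 0, 0], "hand": 20}, {"travel": [0, 0, 0], "delta_rot": [0, 0, 0], "hand": 20}, {"travel": [0, 0, 0], "delta_rot": [0, 0, 0], "hand": 20}], squeeze=80)

```text
clock: 20.55
eef_pos: [0.4452, -0.0019, 0.0181]
ee_rot: [-1.21, 1.187, -1.204]
ft_force: [-0.4, -0.3, -1.6]
finger_gap: 0.0225
```

```bash
python3 -c "
from h import *
plan(*tk(0,-.30),.15,5.08);st()"
```

```text
t 20.6 p [445.2  -1.9  18.1] jaw 1.0 tilt 0.72 F [-0.4 -0.3 -1.6] gap 22.5 -> tool shift mm [ 256.9 -128.6  215.7] per-row/8 [ 32.1 -16.1  27. ] turn_y -4.1
t 20.55 p [ 0.4452 -0.0019  0.0181] R [[0.017, 0.012, 1.0], [-1.0, -0.002, 0.017], [0.002, -1.0, 0.012]] F [-0.4 -0.3 -1.6] gap 0.022521530184707955
```

arm_command(deltas=[{"travel": [0, -25, 0], "delta_rot": [0, 0, 0], "hand": 20}, {"travel": [0, -40, 0], "delta_rot": [0, 0, 0], "hand": 20}, {"travel": [0, -40, 0], "delta_rot": [0, 0, 0], "hand": 20}, {"travel": [30, -20, 10], "delta_rot": [0, 0, 0], "hand": 20}, {"travel": [38, 0, 25], "delta_rot": [0, -1, 0], "hand": 20}, {"travel": [38, 0, 30], "delta_rot": [0, -1, 0], "hand": 20}, {"travel": [38, 0, 30], "delta_rot": [0, -1, 0], "hand": 20}, {"travel": [38, 0, 30], "delta_rot": [0, -1, 0], "hand": 20}])

```text
clock: 21.35
eef_pos: [0.576, -0.1766, 0.1524]
ee_rot: [-1.257, 1.126, -1.136]
ft_force: [0.5, 1.1, -2.1]
finger_gap: 0.0227
```

```bash
python3 -c "
from h import *
plan(*tk(0,-.31),.15,5.08);st()"
```

```text
t 21.4 p [ 576.  -176.6  152.4] jaw 6.0 tilt 0.35 F [ 0.5  1.1 -2.1] gap 22.7 -> tool shift mm [97.   3.2 78.7] per-row/8 [12.1  0.4  9.8] turn_y 1.0
t 21.35 p [ 0.576  -0.1766  0.1524] R [[0.105, 0.004, 0.994], [-0.994, -0.004, 0.105], [0.005, -1.0, 0.004]] F [ 0.5  1.1 -2.1] gap 0.0226756257835839
```

arm_command(deltas=[{"travel": [30, 0, 24], "delta_rot": [0, 0.8, 0], "hand": 20}, {"travel": [30, 0, 24], "delta_rot": [0, 0, 0], "hand": 20}, {"travel": [30, 0, 24], "delta_rot": [0, 0, 0], "hand": 20}, {"travel": [7, 20, 7], "delta_rot": [0, 0, 0], "hand": 20}, {"travel": [0, 20, 0], "delta_rot": [0, 0, 0], "hand": 20}, {"travel": [0, 0, 0], "delta_rot": [0, 0, 0], "hand": 20}])

```text
clock: 21.95
eef_pos: [0.6665, -0.2777, 0.1094]
ee_rot: [-1.248, 1.147, -1.15]
ft_force: [-0.3, 0.4, -0.7]
finger_gap: 0.0226
```

```bash
python3 -c "
from h import *
plan(*tk(0,-.31),.040,5.08);st()
im,c=held('w11.png')"
```

```text
t 21.9 p [ 666.5 -277.7  109.4] jaw 4.7 tilt 0.12 F [-0.3  0.4 -0.7] gap 22.6 -> tool shift mm [-13.2  69.4  -1. ] per-row/8 [-1.6  8.7 -0.1] turn_y -0.4
t 21.95 p [ 0.6665 -0.2777  0.1094] R [[0.082, 0.001, 0.997], [-0.997, -0.002, 0.082], [0.002, -1.0, 0.001]] F [-0.3  0.4 -0.7] gap 0.022641850918162187
```

View pics/w11.png

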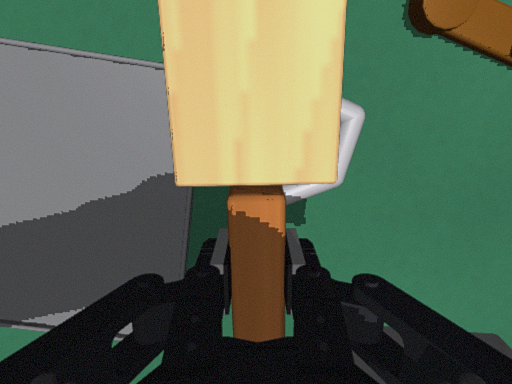

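```bash
python3 -c "
from h import *
c=dict(np.load('w11.npz'));p=np.array([.6665,-.2777])
t=intk(p)
e=intk(onz(c,258,186,.1124));print('tcp',t,'blade rear edge',e,'front',e[1]+.09, 'rel TCP',e-t)
f=intk(onz(c,260,5,.1124));print(f)
for s in('side','scene'): snap(s,'p_'+s+'.png')
im=cv2.imread('pics/p_scene.png');im2=cv2.imread('pics/p_side.png')
cv2.imwrite('pics/x2.png',np.hstack([cv2.resize(im[180:330,110:310],(400,300),interpolation=2),cv2.resize(im2[80:230,140:340],(400,300),interpolation=2)]))
"
```

```text
tcp [ 0.00089868 -0.3230485 ] blade rear edge [ 0.00229631 -0.28827677] front -0.1982767740448154 rel TCP [0.00139763 0.03477172]
[ 0.00351975 -0.21808571]
```

arm_command(deltas=[{"travel": [-18, 20, -1], "delta_rot": [0, -0.4, 0], "hand": 20}, {"travel": [0, 25, 0], "delta_rot": [0, 0, 0], "hand": 20}, {"travel": [0, 10, 0], "delta_rot": [0, 0, 0], "hand": 20}, {"travel": [0, 0, 0], "delta_rot": [0, 0, 0], "hand": 20}])

```text
clock: 22.5
eef_pos: [0.6676, -0.2559, 0.0629]
ee_rot: [-1.248, 1.129, -1.148]
ft_force: [1.0, -0.0, -1.1]
finger_gap: 0.0228
```

```bash
python3 -c "
from h import *
plan(*tk(-.001,-.302),.041,5.08);st()"
```

```text
t 22.5 p [ 667.6 -255.9   62.9] jaw 5.4 tilt 0.71 F [ 1.  -0.  -1.1] gap 22.8 -> tool shift mm [ 0.5 21.8 -5.2] per-row/8 [ 0.1  2.7 -0.6] turn_y 0.3
t 22.5 p [ 0.6676 -0.2559  0.0629] R [[0.094, 0.012, 0.995], [-0.996, -0.004, 0.095], [0.005, -1.0, 0.011]] F [ 1.  -0.  -1.1] gap 0.022759846305155304
```

arm_command(deltas=[{"travel": [0, 10, -5], "delta_rot": [-0.6, 0, 0.3], "hand": 20}, {"travel": [0, 9, 0], "delta_rot": [0, 0, 0], "hand": 20}, {"travel": [0, 0, 0], "delta_rot": [0, 0, 0], "hand": 20}, {"travel": [0, 0, 0], "delta_rot": [0, 0, 0], "hand": 20}])

```text
clock: 22.9
eef_pos: [0.6636, -0.2569, 0.0456]
ee_rot: [-1.251, 1.137, -1.142]
ft_force: [0.2, 0.2, -1.0]
finger_gap: 0.0227
```

```bash
python3 -c "
from h import *
plan(*tk(-.001,-.302),.041,5.08);st()"
```

```text
t 22.9 p [ 663.6 -256.9   45.6] jaw 5.4 tilt 0.18 F [ 0.2  0.2 -1. ] gap 22.7 -> tool shift mm [-0.1  4.6 -0.9] per-row/8 [-0.   0.6 -0.1] turn_y 0.3
t 22.9 p [ 0.6636 -0.2569  0.0456] R [[0.094, 0.003, 0.996], [-0.996, -0.001, 0.094], [0.001, -1.0, 0.003]] F [ 0.2  0.2 -1. ] gap 0.02271248961552307
```

arm_command(deltas=[{"travel": [0, 4, 0], "delta_rot": [0, 0.3, 0], "hand": 20}, {"travel": [-6, 0, 0], "delta_rot": [0, 0, 0], "hand": 20}, {"travel": [-6, 0, 0], "delta_rot": [0, 0, 0], "hand": 20}, {"travel": [-6, 0, 0], "delta_rot": [0, 0, 0], "hand": 20}, {"travel": [-6, 0, 0], "delta_rot": [0, 0, 0], "hand": 20}, {"travel": [-6, 0, 0], "delta_rot": [0, 0, 0], "hand": 20}])

```text
clock: 23.5
eef_pos: [0.6613, -0.2255, 0.0423]
ee_rot: [-1.247, 1.141, -1.148]
ft_force: [-0.3, -0.7, -1.5]
finger_gap: 0.0226
```

```bash
python3 -c "
from h import *
print(intk(readout.get_obs()['eef_pos']));plan(*tk(-.001,-.2),.041,5.08);st()
snap('side','q1.png');snap('scene','q2.png')
im=cv2.imread('pics/q2.png');im2=cv2.imread('pics/q1.png')
cv2.imwrite('pics/x3.png',np.hstack([cv2.resize(im[160:310,150:350],(400,300),interpolation=2),cv2.resize(im2[80:230,140:340],(400,300),interpolation=2)]))"
```

```text
[ 0.00039096 -0.27055027]
t 23.5 p [ 661.3 -225.5   42.3] jaw 5.0 tilt 0.28 F [-0.3 -0.7 -1.5] gap 22.6 -> tool shift mm [-70.6   1.1  -1.5] per-row/8 [-8.8  0.1 -0.2] turn_y -0.1
t 23.5 p [ 0.6613 -0.2255  0.0423] R [[0.087, 0.005, 0.996], [-0.996, -0.002, 0.087], [0.002, -1.0, 0.005]] F [-0.3 -0.7 -1.5] gap 0.022575942328451244
```

arm_command(deltas=[{"travel": [-7, 1, -1], "delta_rot": [-0.2, 0, 0], "hand": 20}, {"travel": [-7, 0, 0], "delta_rot": [0, 0, 0], "hand": 20}, {"travel": [-7, 0, 0], "delta_rot": [0, 0, 0], "hand": 20}, {"travel": [-7, 0, 0], "delta_rot": [0, 0, 0], "hand": 20}, {"travel": [-7, 0, 0], "delta_rot": [0, 0, 0], "hand": 20}, {"travel": [-7, 0, 0], "delta_rot": [0, 0, 0], "hand": 20}, {"travel": [-7, 0, 0], "delta_rot": [0, 0, 0], "hand": 20}, {"travel": [-7, 0, 0], "delta_rot": [0, 0, 0], "hand": 20}])

```text
clock: 24.4
eef_pos: [0.6555, -0.1674, 0.0417]
ee_rot: [-1.251, 1.142, -1.15]
ft_force: [0.2, -3.2, 0.3]
finger_gap: 0.0226
```

```bash
cat > pp.py <<'E'
from h import *
print(intk(readout.get_obs()['eef_pos']));plan(*tk(-.001,-.05),.041,5.08);st()
E
cat > wr.py <<'E'
from h import *
import sys
im,c=held(sys.argv[1])
g=cv2.cvtColor(im,cv2.COLOR_RGB2HSV)
# scan ahead of the blade along the track axis at the roller top height: runs of bright roller
ys=np.arange(-.19,.215,.002);s=''
for x in(-.02,.01,.03):
    s=''
    for y in ys:
        u,v=proj(c,[*tk(x,y),.05]).round().astype(int)
        s+=('.' if not(0<=u<512 and 0<=v<384) else ('W' if g[v,u,1]<40 and g[v,u,2]>190 else ('y' if g[v,u,1]>90 else '-')))
    print(x,s)
E
python3 pp.py; python3 wr.py w12.png
```

```text
[-0.00029416 -0.21225585]
t 24.4 p [ 655.5 -167.4   41.7] jaw 4.9 tilt 0.29 F [ 0.2 -3.2  0.3] gap 22.6 -> tool shift mm [-1.623e+02 -1.000e-01 -1.200e+00] per-row/8 [-20.3  -0.   -0.1] turn_y -0.2
t 24.4 p [ 0.6555 -0.1674  0.0417] R [[0.086, 0.002, 0.996], [-0.996, -0.005, 0.086], [0.005, -1.0, 0.002]] F [ 0.2 -3.2  0.3] gap 0.022580206813372455
-0.02 yyyyyyyyyyyyyyyyyyyyyyyyyyyyyyyyyyyyyyyyyyy................................................................................................................................................................
0.01 yyyyyyyyyy-y-----y----y---yyyyy-yy-yyyyyyyy................................................................................................................................................................
0.03 yyyyyyyy-yyyyyyyyyyyyyyyyyyyyyyyyyyyyy-yyy-................................................................................................................................................................
```

```bash
cat > sc.py <<'E'
from h import *
for n in('scene','side'):
    im=grab_frame(n);cv2.imwrite('pics/last_%s.png'%n,im[:,:,::-1]);c=get_calibration(n);g=cv2.cvtColor(im,cv2.COLOR_RGB2HSV)
    for x in(-.03,0,.03):
        s=''
        for y in np.arange(-.18,.21,.005):
            u,v=proj(c,[*tk(x,y),.05]).round().astype(int)
            s+=('y' if g[v,u,1]>90 else str(min(9,g[v,u,2]//26)))
        print(n,x,s)
E
python3 sc.py
```

```text
scene -0.03 1yyyyyyyyyyyy9yy99657888884567888845778888322323223222222222222322223232323222
scene 0 5y9999999999999999856888875467888844678888444444444444444444444444444444422222
scene 0.03 y99999999999999999956788884467888855678888544444444444444444444444444444432222
side -0.03 247888888888888888875577777665777776666777766532344344444444444444444444444445
side 0 y67888888888888888875577777666677776567777766543234444444444444444444444444445
side 0.03 y55766666655566644443577777666677776656777766532222222222222222222222222222224
```

arm_command(deltas=[{"travel": [-8, 0, 0], "delta_rot": [0, -0.2, 0.2], "hand": 20}, {"travel": [-8, 0, 0], "delta_rot": [0, 0, 0], "hand": 20}, {"travel": [-8, 0, 0], "delta_rot": [0, 0, 0], "hand": 20}, {"travel": [-8, 0, 0], "delta_rot": [0, 0, 0], "hand": 20}, {"travel": [-8, 0, 0], "delta_rot": [0, 0, 0], "hand": 20}, {"travel": [-8, 0, 0], "delta_rot": [0, 0, 0], "hand": 20}, {"travel": [-8, 0, 0], "delta_rot": [0, 0, 0], "hand": 20}, {"travel": [-8, 0, 0], "delta_rot": [0, 0, 0], "hand": 20}])

```text
clock: 25.35
eef_pos: [0.6491, -0.0999, 0.0413]
ee_rot: [-1.25, 1.143, -1.145]
ft_force: [0.1, -3.4, 0.1]
finger_gap: 0.0227
```

```bash
python3 pp.py; python3 sc.py
```

```text
[-0.00071421 -0.14441209]
t 25.4 p [649.1 -99.9  41.3] jaw 5.1 tilt 0.10 F [ 0.1 -3.4  0.1] gap 22.7 -> tool shift mm [-94.4   0.2  -0.3] per-row/8 [-11.8   0.   -0. ] turn_y -0.0
t 25.35 p [ 0.6491 -0.0999  0.0413] R [[0.088, 0.001, 0.996], [-0.996, -0.001, 0.088], [0.001, -1.0, 0.001]] F [ 0.1 -3.4  0.1] gap 0.022748735554159752
scene -0.03 2222222200011220y9999999999999995688888457788874577888732222232233323323322222
scene 0 yyyyyyyyy252455999999999999999996788888456888875677888744444444444444444422222
scene 0.03 2222222223222y9999999999999999996678888647888884568888854444444444444444432222
side -0.03 yyy433211112225688888888888888888657777766677777666777776653234444444444444445
side 0 101112yyyyyyyyy688888888888888888557777776667777665677776653234444444444444445
side 0.03 2y0012222232223544444444444444445356777776677777766777776652222222222222222224
```

arm_command(deltas=[{"travel": [-8, 0, 0], "delta_rot": [0, 0, 0], "hand": 20}, {"travel": [-8, 0, 0], "delta_rot": [0, 0, 0], "hand": 20}, {"travel": [-8, 0, 0], "delta_rot": [0, 0, 0], "hand": 20}, {"travel": [-8, 0, 0], "delta_rot": [0, 0, 0], "hand": 20}, {"travel": [-8, 0, 0], "delta_rot": [0, 0, 0], "hand": 20}, {"travel": [-8, 0, 0], "delta_rot": [0, 0, 0], "hand": 20}, {"travel": [-7, 0, 0], "delta_rot": [0, 0, 0], "hand": 20}, {"travel": [-5, 0, 0], "delta_rot": [0, 0, 0], "hand": 20}])

```text
clock: 26.25
eef_pos: [0.6441, -0.0447, 0.0417]
ee_rot: [-1.256, 1.142, -1.158]
ft_force: [-0.4, -5.6, 3.7]
finger_gap: 0.0226
```

```bash
python3 pp.py; python3 sc.py
```

```text
[-0.00082311 -0.08894673]
t 26.2 p [644.1 -44.7  41.7] jaw 4.7 tilt 0.73 F [-0.4 -5.6  3.7] gap 22.6 -> tool shift mm [-39.    0.3  -0.4] per-row/8 [-4.9  0.  -0.1] turn_y -0.4
t 26.25 p [ 0.6441 -0.0447  0.0417] R [[0.082, 0.001, 0.997], [-0.997, -0.013, 0.082], [0.013, -1.0, -0.0]] F [-0.4 -5.6  3.7] gap 0.022619235245400396
scene -0.03 22222222222222222221100001214yy99y99999999966888874577888755778887422333333222
scene 0 322222222yyyyyyyyy001233345999999999999999966788875577888845678887544444422222
scene 0.03 444433222222222222323232y99999999999999999976788884567888856678888544444432222
side -0.03 yyy554334443222221111222226888888888888888875677776656777776567777765423444445
side 0 y22211112y0111112yyyyyyyyy6888888888888888886577777666777776567777765423444445
side 0.03 111100101010110123333322334566666764555666444677777656777776567777765422222224
```

arm_command(deltas=[{"travel": [-6, 0, 0], "delta_rot": [0, -0.4, 0.6], "hand": 20}, {"travel": [-6, 0, 0], "delta_rot": [0, 0, 0], "hand": 20}, {"travel": [-6, 0, 0], "delta_rot": [0, 0, 0], "hand": 20}, {"travel": [-6, 0, 0], "delta_rot": [0, 0, 0], "hand": 20}, {"travel": [-6, 0, 0], "delta_rot": [0, 0, 0], "hand": 20}, {"travel": [-5, 0, 0], "delta_rot": [0, 0, 0], "hand": 20}, {"travel": [-3, 0, 0], "delta_rot": [0, 0, 0], "hand": 20}, {"travel": [0, 0, 0], "delta_rot": [0, 0, 0], "hand": 20}])

```text
clock: 27.15
eef_pos: [0.6409, -0.0116, 0.0436]
ee_rot: [-1.254, 1.143, -1.153]
ft_force: [-0.3, -4.0, 5.0]
finger_gap: 0.0223
```

```bash
python3 pp.py; python3 sc.py
```

```text
[-0.00099121 -0.05572239]
t 27.1 p [640.9 -11.6  43.6] jaw 4.8 tilt 0.49 F [-0.3 -4.   5. ] gap 22.3 -> tool shift mm [-5.7  2.5 -0. ] per-row/8 [-0.7  0.3 -0. ] turn_y -0.3
t 27.15 p [ 0.6409 -0.0116  0.0436] R [[0.084, 0.0, 0.996], [-0.996, -0.009, 0.084], [0.009, -1.0, -0.001]] F [-0.3 -4.   5. ] gap 0.022294433176607068
scene -0.03 322222222222222222222222340100011121y99999999yy999y888845778888457788873222222
scene 0 4444433222222222yyyyyyyyy1001224539999999999999999y888645778887557788875422222
scene 0.03 4444444444432222222222222323222yyy99y9yyyyyyyyyyyy7788856678888456788884432222
side -0.03 yyy55433444444444332222211112225888887777877776y556777766567777755677776643245
side 0 yyy554212221111111100112yyyyyyy68888888888888888756777766567777665677776643345
side 0.03 yyy5542221y0010100110122333222258888888888888888756777766567777765677776543224
```

arm_command(deltas=[{"travel": [4, 0, 0], "delta_rot": [0, 0, 0], "hand": 20}, {"travel": [8, 0, 0], "delta_rot": [0, 0, 0], "hand": 20}, {"travel": [12, 0, 0], "delta_rot": [0, 0, 0.4], "hand": 20}, {"travel": [16, 0, 0], "delta_rot": [0, 0, 0], "hand": 20}, {"travel": [10, -20, 0], "delta_rot": [0, 0, 0], "hand": 20}, {"travel": [0, -40, 0], "delta_rot": [0, 0, 0], "hand": 20}, {"travel": [0, -40, 0], "delta_rot": [0, 0, 0], "hand": 20}, {"travel": [0, -10, 0], "delta_rot": [0, 0, 0], "hand": 20}])

```text
clock: 28.05
eef_pos: [0.6434, -0.0698, 0.1522]
ee_rot: [-1.25, 1.157, -1.142]
ft_force: [-0.2, 0.9, -1.2]
finger_gap: 0.0225
```

```bash
python3 sc.py; python3 -c "
from h import *
plan(.4452,-.0019,.12,1.0);st()"
```

```text
scene -0.03 222222222222222222222222222222222233233323332235678888635778888457788873333222
scene 0 222222222222222222222222222222223444444444432234678888435778887557788875422222
scene 0.03 444432222234444222222222222222223444444444442225678888636678888456788884432222
side -0.03 yyyy43223443222222344443222222222222222224444444467777665567777755677776642245
side 0 yyy554334444322333444444444444444444444444444444467777765567777665677776643345
side 0.03 yy5554322232222233333222333222222223332222222222367777765567777765677776543224
t 28.1 p [642.6 -70.1 150. ] jaw 4.6 tilt 0.63 F [-1.1  0.1 -2. ] gap 23.0 -> tool shift mm [ -83.8   32.3 -190.9] per-row/8 [-10.5   4.  -23.9] turn_y 3.6
t 28.15 p [ 0.6426 -0.0701  0.15  ] R [[0.081, -0.011, 0.997], [-0.997, 0.003, 0.081], [-0.004, -1.0, -0.01]] F [-1.1  0.1 -2. ] gap 0.022990690349663404
```

arm_command(deltas=[{"travel": [-16, 0, -40], "delta_rot": [0.5, 1.8, -0.2], "hand": 20}, {"travel": [-16, 0, -40], "delta_rot": [0, 1.8, 0], "hand": 20}, {"travel": [-16, 0, -40], "delta_rot": [0, 0, 0], "hand": 20}, {"travel": [-16, 0, -40], "delta_rot": [0, 0, 0], "hand": 20}, {"travel": [-10, 10, -28], "delta_rot": [0, 0, 0], "hand": 20}, {"travel": [0, 20, 0], "delta_rot": [0, 0, 0], "hand": 20}, {"travel": [0, 0, 0], "delta_rot": [0, 0, 0], "hand": 20}])

```text
clock: 28.85
eef_pos: [0.439, -0.0058, 0.1112]
ee_rot: [-1.223, 1.214, -1.192]
ft_force: [0.5, -0.1, -1.6]
finger_gap: 0.0225
```

```bash
python3 -c "
from h import *
plan(.4452,-.0019,.05,1.0);st()"
```

```text
t 28.9 p [439.   -5.8 111.2] jaw 0.6 tilt 0.86 F [ 0.5 -0.1 -1.6] gap 22.5 -> tool shift mm [-3.7 61.1  7.2] per-row/8 [-0.5  7.6  0.9] turn_y -0.4
t 28.85 p [ 0.439  -0.0058  0.1112] R [[0.01, -0.015, 1.0], [-1.0, 0.003, 0.01], [-0.003, -1.0, -0.015]] F [ 0.5 -0.1 -1.6] gap 0.022547383906662298
```

arm_command(deltas=[{"travel": [-4, 20, 4], "delta_rot": [0.8, -0.4, 0], "hand": 20}, {"travel": [0, 25, 0], "delta_rot": [0, 0, 0], "hand": 20}, {"travel": [0, 18, 0], "delta_rot": [0, 0, 0], "hand": 20}, {"travel": [0, 5, 0], "delta_rot": [0, 0, 0], "hand": 20}, {"travel": [0, 0, 0], "delta_rot": [0, 0, 0], "hand": 20}])

```text
clock: 29.35
eef_pos: [0.4435, -0.0029, 0.0392]
ee_rot: [-1.217, 1.202, -1.193]
ft_force: [-0.5, -0.3, -1.6]
finger_gap: 0.0227
```

```bash
python3 -c "
from h import *
plan(.4452,-.0019,.02,1.0);st()"
```

```text
t 29.4 p [443.5  -2.9  39.2] jaw 0.9 tilt 0.31 F [-0.5 -0.3 -1.6] gap 22.7 -> tool shift mm [-0.9 19.2  1.8] per-row/8 [-0.1  2.4  0.2] turn_y -0.1
t 29.35 p [ 0.4435 -0.0029  0.0392] R [[0.016, -0.004, 1.0], [-1.0, 0.003, 0.016], [-0.003, -1.0, -0.004]] F [-0.5 -0.3 -1.6] gap 0.022651091706784178
```

arm_command(deltas=[{"travel": [0, 10, 2], "delta_rot": [0.5, 0, -0.3], "hand": 20}, {"travel": [0, 7, 0], "delta_rot": [0, 0, 0], "hand": 20}, {"travel": [0, 3, 0], "delta_rot": [0, 0, 0], "hand": 20}, {"travel": [0, 0, 0], "delta_rot": [0, 0, 0], "hand": 20}])

```text
clock: 29.75
eef_pos: [0.4475, -0.0037, 0.0206]
ee_rot: [-1.212, 1.192, -1.205]
ft_force: [-1.2, 0.3, -0.0]
finger_gap: 0.0225
```

```bash
python3 -c "
from h import *
plan(.4452,-.0019,.018,1.0);st()"
```

```text
t 29.8 p [447.5  -3.7  20.6] jaw 0.8 tilt 0.47 F [-1.2  0.3 -0. ] gap 22.5 -> tool shift mm [-1.9  2.6 -2.3] per-row/8 [-0.2  0.3 -0.3] turn_y -0.2
t 29.75 p [ 0.4475 -0.0037  0.0206] R [[0.014, 0.008, 1.0], [-1.0, -0.002, 0.014], [0.002, -1.0, 0.008]] F [-1.2  0.3 -0. ] gap 0.022467476430282123
```

Touching (force rose from −1.6 to 0). Lower the last 2 mm, release and rise, heading for the keeper.

arm_command(deltas=[{"travel": [0, 2, 0], "delta_rot": [0, 0, 0], "hand": 20}, {"travel": [0, 0, 0], "delta_rot": [0, 0, 0], "hand": 30}, {"travel": [0, 0, 0], "delta_rot": [0, 0, 0], "hand": 45}, {"travel": [0, 0, 0], "delta_rot": [0, 0, 0], "hand": 45}, {"travel": [0, -30, 0], "delta_rot": [0, 0, 0], "hand": 45}, {"travel": [0, -45, 0], "delta_rot": [0, 0, 0], "hand": 85}, {"travel": [0, -45, 0], "delta_rot": [0, 0, 0], "hand": 85}, {"travel": [0, -45, 0], "delta_rot": [0, 0, 0], "hand": 85}])

```text
clock: 30.55
eef_pos: [0.4444, -0.0024, 0.1867]
ee_rot: [-1.22, 1.197, -1.197]
ft_force: [0.9, -1.5, 0.2]
finger_gap: 0.085
```

```bash
python3 -c "
from h import *
plan(.435,.357,.23,-36);st();snap('side','k_side.png');snap('scene','k_scene.png')"
```

```text
t 30.6 p [444.4  -2.4 186.7] jaw 1.0 tilt 0.16 F [ 0.9 -1.5  0.2] gap 85.0 -> tool shift mm [-359.5  -43.8   -3.3] per-row/8 [-44.9  -5.5  -0.4] turn_y 37.0
t 30.55 p [ 0.4444 -0.0024  0.1867] R [[0.017, -0.002, 1.0], [-1.0, -0.002, 0.017], [0.001, -1.0, -0.002]] F [ 0.9 -1.5  0.2] gap 0.08500430618931511
```

arm_command(deltas=[{"travel": [-48, -10, 0], "delta_rot": [0, 0, 0], "hand": 85}, {"travel": [-48, -10, 0], "delta_rot": [0, 0, 0], "hand": 85}, {"travel": [-48, -10, 0], "delta_rot": [0, 0, 0], "hand": 85}, {"travel": [-48, -10, 0], "delta_rot": [0, 0, 0], "hand": 85}, {"travel": [-48, -5, 0], "delta_rot": [0, 0, 0], "hand": 85}, {"travel": [-48, 0, 0], "delta_rot": [0, 0, 0], "hand": 85}, {"travel": [-48, 0, 0], "delta_rot": [0, 0, 0], "hand": 85}, {"travel": [-20, 0, 0], "delta_rot": [0, 8, 0], "hand": 85}])

```text
clock: 31.45
eef_pos: [0.4455, 0.3583, 0.2339]
ee_rot: [-1.136, 1.307, -1.323]
ft_force: [-1.2, 0.3, 0.1]
finger_gap: 0.0848
```

arm_command(deltas=[{"travel": [0, 0, 0], "delta_rot": [0, 8, 0], "hand": 85}, {"travel": [0, 0, 0], "delta_rot": [0, 8, 0], "hand": 85}, {"travel": [0, 0, 0], "delta_rot": [0, 8, 0], "hand": 85}, {"travel": [0, 0, 0], "delta_rot": [0, 5, 0], "hand": 85}, {"travel": [0, 0, 0], "delta_rot": [0, 0, 0], "hand": 85}])

```text
clock: 31.95
eef_pos: [0.4429, 0.363, 0.2313]
ee_rot: [-0.815, 1.675, -1.688]
ft_force: [1.0, -0.7, 0.2]
finger_gap: 0.0851
```

```bash
python3 -c "
from h import *
plan(.435,.357,.2,-36);st()
im,c=held('w13.png');print(c['T'][:3,3])"
```

```text
t 31.9 p [442.9 363.  231.3] jaw -38.3 tilt 0.41 F [ 1.  -0.7  0.2] gap 85.1 -> tool shift mm [ 9.5 31.3 -2.6] per-row/8 [ 1.2  3.9 -0.3] turn_y -2.3
t 31.95 p [0.4429 0.363  0.2313] R [[-0.619, 0.003, 0.785], [-0.785, -0.006, -0.619], [0.003, -1.0, 0.007]] F [ 1.  -0.7  0.2] gap 0.0850827448726049
[0.48730965 0.42184763 0.36539052]
```

View pics/w13.png

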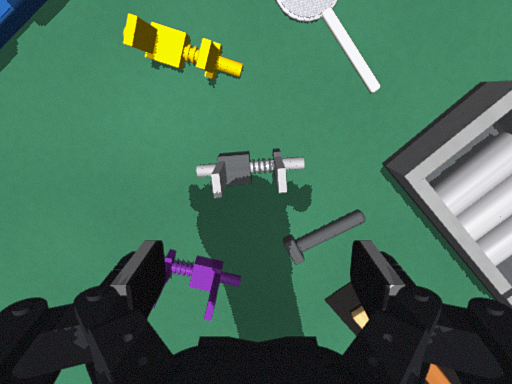

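```bash
python3 -c "
from h import *
c=dict(np.load('w13.npz'))
a,b=onz(c,196.5,170.5,.011),onz(c,304.5,163,.011);v=b-a
print(a,b,'mid',(a+b)/2,np.linalg.norm(v),np.degrees(np.arctan2(v[1],v[0])))
im=cv2.imread('pics/w13.png');cv2.imwrite('pics/kz.png',cv2.resize(im[130:215,180:325],None,fx=5,fy=5,interpolation=2))
g=cv2.cvtColor(im,cv2.COLOR_BGR2HSV);m=((g[:,:,1]<40)&(g[:,:,2]>150)).astype(int)
for r in range(148,202,2):print(r,''.join('#' if x else '.' for x in m[r,190:312]))
m2,ang=(a+b)/2,np.arctan2(v[1],v[0]);
for s in(-.031,.031):
  for w in(-.012,.012):
    print(s,w,proj(c,[m2[0]+s*np.cos(ang)-w*np.sin(ang),m2[1]+s*np.sin(ang)+w*np.cos(ang),.079]).round(1))
"
```

```text
[0.38085477 0.39564735 0.011     ] [0.48317145 0.32611062 0.011     ] mid [0.43201311 0.36087899 0.011     ] 0.12370957751554024 -34.20091188886692
148 ..........................................................................................................................
150 ..........................................................................................................................
152 ..........................................................................................................................
154 ..........................................................................................................................
156 ..........................................................................................................................
158 ...........................................................................................................#######........
160 .............................................................................................#####################........
162 ...........................................................
[... 1884 characters left out ...]
...................................................###..............................
194 ..........................................................................................................................
196 ..........................................................................................................................
198 ..........................................................................................................................
200 ..........................................................................................................................
-0.031 -0.012 [217.7 197.5]
-0.031 0.012 [215.  173.1]
0.031 -0.012 [282.9 193.1]
0.031 0.012 [281.7 168.4]
```

```bash
python3 -c "
from h import *
c=dict(np.load('w3.npz'))
for n,u,v in(('nearlug L',142,160),('mid?',168,160),('nearlug R',202,160),('farlug L',157,8),('farlug R',190,8)):print(n,intk(onz(c,u,v,.066)),intk(onz(c,u,v,.058)))
c=dict(np.load('w13.npz'))
print('end corner',intk(onz(c,384,165,.06)),intk(onz(c,484,82,.06)))
c=dict(np.load('w10.npz'))
for u,v in((460,60),(478,60),(455,92),(447,92),(447,124)):print(u,v,intk(onz(c,u,v,.066)),intk(onz(c,u,v,.058)))
im=cv2.imread('pics/w3.png');im2=cv2.imread('pics/w10.png');im3=cv2.imread('pics/k_scene.png')
z=np.full((600,800,3),0,np.uint8)
z[:300,:400]=cv2.resize(im[0:60,130:210],(400,300),interpolation=2);z[:300,400:]=cv2.resize(im[120:180,130:210],(400,300),interpolation=2)
z[300:,:400]=cv2.resize(im2[30:150,400:512],(400,300),interpolation=2);z[300:,400:]=cv2.resize(im3[180:255,230:330],(400,300),interpolation=2)
cv2.imwrite('pics/lug.png',z)
"
```

```text
nearlug L [-0.05220303  0.0338631 ] [-0.05381392  0.03674204]
mid? [-0.05232637  0.01221499] [-0.05394103  0.01443217]
nearlug R [-0.05248794 -0.01614225] [-0.05410753 -0.01479193]
farlug L [0.06127951 0.01089503] [0.06313768 0.01307186]
farlug R [ 0.06123508 -0.01332095] [ 0.06309189 -0.01188438]
end corner [-0.07079166  0.25240938] [0.04294311 0.25210114]
460 60 [-0.06315452  0.03783296] [-0.05828946  0.03832638]
478 60 [-0.050899    0.03727886] [-0.04560789  0.03775303]
455 92 [-0.06379268  0.0170387 ] [-0.0589498   0.01680923]
447 92 [-0.06938689  0.01729534] [-0.06473849  0.01707478]
447 124 [-0.0666248 -0.0048377] [-0.06188038 -0.00582769]
```

arm_command(deltas=[{"travel": [8, 20, -6], "delta_rot": [0, -3.5, 0], "hand": 85}, {"travel": [0, 40, 0], "delta_rot": [0, 0, 0], "hand": 85}, {"travel": [0, 25, 0], "delta_rot": [0, 0, 0], "hand": 85}, {"travel": [0, 20, 0], "delta_rot": [0, 0, 0], "hand": 85}, {"travel": [0, 0, 0], "delta_rot": [0, 0, 0], "hand": 85}])

```text
clock: 32.5
eef_pos: [0.4343, 0.3593, 0.1232]
ee_rot: [-0.87, 1.621, -1.633]
ft_force: [-0.2, 0.2, 1.2]
finger_gap: 0.0848
```

```bash
python3 -c "
from h import *
plan(.432,.361,.055,-34.2);st()"
```

```text
t 32.5 p [434.3 359.3 123.2] jaw -33.7 tilt 0.38 F [-0.2  0.2  1.2] gap 84.8 -> tool shift mm [-0.3 68.2 -3.3] per-row/8 [-0.   8.5 -0.4] turn_y 0.5
t 32.5 p [0.4343 0.3593 0.1232] R [[-0.554, 0.004, 0.832], [-0.832, -0.005, -0.554], [0.002, -1.0, 0.006]] F [-0.2  0.2  1.2] gap 0.08477022777694763
```

arm_command(deltas=[{"travel": [0, 25, -3], "delta_rot": [-0.3, 0.5, 0], "hand": 85}, {"travel": [0, 25, 0], "delta_rot": [0, 0, 0], "hand": 85}, {"travel": [0, 12, 0], "delta_rot": [0, 0, 0], "hand": 85}, {"travel": [0, 0, 0], "delta_rot": [0, 0, 0], "hand": 85}])

```text
clock: 32.9
eef_pos: [0.4335, 0.3618, 0.062]
ee_rot: [-0.867, 1.629, -1.629]
ft_force: [-0.2, 0.9, 0.4]
finger_gap: 0.085
```

```bash
python3 -c "
from h import *
plan(.432,.361,.055,-34.2);st()"
```

```text
t 32.9 p [433.5 361.8  62. ] jaw -33.9 tilt 0.11 F [-0.2  0.9  0.4] gap 85.0 -> tool shift mm [ 1.5  7.  -0.8] per-row/8 [ 0.2  0.9 -0.1] turn_y 0.3
t 32.9 p [0.4335 0.3618 0.062 ] R [[-0.557, 0.002, 0.83], [-0.83, 0.001, -0.557], [-0.002, -1.0, 0.001]] F [-0.2  0.9  0.4] gap 0.08502206073619915
```

arm_command(deltas=[{"travel": [1, 7, -1], "delta_rot": [0, 0, 0], "hand": 85}, {"travel": [0, 0, 0], "delta_rot": [0, 0, 0], "hand": 70}, {"travel": [0, 0, 0], "delta_rot": [0, 0, 0], "hand": 60}, {"travel": [0, 0, 0], "delta_rot": [0, 0, 0], "hand": 50}, {"travel": [0, 0, 0], "delta_rot": [0, 0, 0], "hand": 40}, {"travel": [0, 0, 0], "delta_rot": [0, 0, 0], "hand": 40}, {"travel": [0, 0, 0], "delta_rot": [0, 0, 0], "hand": 40}], squeeze=60)

```text
clock: 33.6
eef_pos: [0.4331, 0.3665, 0.0629]
ee_rot: [-0.858, 1.628, -1.619]
ft_force: [-0.1, -0.9, -2.4]
finger_gap: 0.0415
```

```bash
python3 -c "
from h import *
plan(.432,.361,.055,-34.2);st()"
```

```text
t 33.6 p [433.1 366.5  62.9] jaw -33.7 tilt 0.79 F [-0.1 -0.9 -2.4] gap 41.5 -> tool shift mm [5.3 7.8 2.1] per-row/8 [0.7 1.  0.3] turn_y 0.5
t 33.6 p [0.4331 0.3665 0.0629] R [[-0.554, 0.009, 0.832], [-0.832, 0.01, -0.554], [-0.014, -1.0, 0.002]] F [-0.1 -0.9 -2.4] gap 0.0415428913067028
```

arm_command(deltas=[{"travel": [0, -30, 0], "delta_rot": [0, 0, -0.7], "hand": 40}, {"travel": [0, -40, 0], "delta_rot": [0, 0, 0], "hand": 40}, {"travel": [0, -40, 0], "delta_rot": [0, 0, 0], "hand": 40}, {"travel": [0, -30, 0], "delta_rot": [0, 0, 0], "hand": 40}, {"travel": [0, 0, 0], "delta_rot": [0, 0, 0], "hand": 40}])

```text
clock: 34.1
eef_pos: [0.432, 0.3649, 0.2067]
ee_rot: [-0.875, 1.626, -1.63]
ft_force: [-0.4, 0.5, -3.2]
finger_gap: 0.0417
```

```bash
python3 -c "
from h import *
st()
im,c=held('w14.png')
g=cv2.cvtColor(im,cv2.COLOR_RGB2HSV);m=((g[:,:,1]<45)&(g[:,:,2]>90)).astype(int)
for r in range(196,340,3):print(r,''.join('#' if (g[r,x,1]<45 and g[r,x,2]>140) else ('+' if g[r,x,1]<45 and g[r,x,2]>60 else ('g' if g[r,x,1]>90 else '.')) for x in range(160,360,2)))
"
```

```text
t 34.1 p [0.432  0.3649 0.2067] R [[-0.554, -0.002, 0.833], [-0.833, -0.004, -0.554], [0.004, -1.0, 0.001]] F [-0.4  0.5 -3.2] gap 0.041658780359377305
196 ggggggggggggggggggggggggggggggg....................................ggggggggggggggggggggggggggggggggg
199 gggggggggggggggggggggggggggggg.+++++++++++++++++++++++++++++.+++++++gggggggggggggggggggggggggggggggg
202 gggggggggggggggggggggggggggggg++++++++++++++++++++++++++++++.+++++++gggggggggggggggggggggggggggggggg
205 gggggggggggggggggggggggggggggg++++++++++++++++++++++++++++++.+++++++gggggggggggggggggggggggggggggggg
208 gggggggggggggggggggggggggggggg+++++++++++++++++++.++++++++++.+++++++.g....gggggg......gggggggggggggg
211 gggggggggg########+##+++++++++++++++++++++++++++++++++.+++++.++++++++++################+gggggggggggg
214 ggggggggg.###############+++++++++++++++++++++++++++++++++++.+++++++++##################gggggggggggg
217 ggggggggg.###########+##++++++++++++++++++++++++++++++.+++++++++++++++++################.ggggggggggg
220 ggggggggg.+########++++++++++++++++++++++++.+++++++++++.+++++++++++++++++++#####+##++#+#.ggggggggggg
223
[... 3391 characters left out ...]
gggggggggggggggggggggggggggggggggggggggggggggggg.......g......g...g...
322 .gggg......ggg......ggggggggggggggggggggggggggggggggggggggggggggggggggggggggggggg......g............
325 ..........g....g.g..gggggggggggggggggggggggggggggggggggggggggggggggggggggggggg....g.g.........g....g
328 .g.........gggg.....gggggggggggggggggggggggggggggggggggggggggggggggggggggggggg.......g.gg..........g
331 ..............gg.g...gggggggggggggggggggggggggggggggggggggggggggggggggggggggg..g.......g............
334 ..gg..g..g..g........ggggggggggggggggggggggggggggggggggggggggggggggggggggggggg.......g.g.....g..g.g.
337 .......ggg....g.....g.............gg.gggggggggggggggggggggggggg.....gg.....g.....g....g...g...g.....
```

```bash
python3 -c "
from h import *
c=dict(np.load('w14.npz'));p=np.array([.432,.3649,.2067]);M=R.from_rotvec([-0.875,1.626,-1.63]).as_matrix()
for dz in(-.035,-.04,-.045,-.05,-.055,-.06):
    a,b=onz(c,178.5,219.5,p[2]+dz),onz(c,336.5,219.5,p[2]+dz)
    print(dz,np.linalg.norm(a-b).round(4),(M.T@(a-p)).round(4),(M.T@(b-p)).round(4))
"
```

```text
-0.035 0.0896 [-0.0035  0.035  -0.0451] [-0.0034  0.035   0.0445]
-0.04 0.0923 [-0.0015  0.04   -0.0464] [-0.0013  0.04    0.0459]
-0.045 0.095 [ 0.0006  0.045  -0.0478] [0.0008 0.045  0.0472]
-0.05 0.0976 [ 0.0027  0.05   -0.0491] [0.0029 0.05   0.0485]
-0.055 0.1003 [ 0.0048  0.055  -0.0505] [0.0049 0.055  0.0499]
-0.06 0.103 [ 0.0068  0.06   -0.0518] [0.007  0.06   0.0512]
```

arm_command(deltas=[{"travel": [0, 0, 0], "delta_rot": [0, -7.8, 0], "hand": 40}, {"travel": [0, 0, 0], "delta_rot": [0, -7.8, 0], "hand": 40}, {"travel": [0, 0, 0], "delta_rot": [0, -7.8, 0], "hand": 40}, {"travel": [0, 0, 0], "delta_rot": [0, -7.8, 0], "hand": 40}, {"travel": [0, 0, 0], "delta_rot": [0, -7.5, 0], "hand": 40}, {"travel": [35, 0, 20], "delta_rot": [0, 0, 0], "hand": 40}, {"travel": [35, 0, 20], "delta_rot": [0, 0, 0], "hand": 40}, {"travel": [35, 0, 20], "delta_rot": [0, 0, 0], "hand": 40}])

```text
clock: 34.95
eef_pos: [0.4981, 0.2644, 0.1933]
ee_rot: [-1.288, 1.121, -1.113]
ft_force: [0.8, 0.7, -2.9]
finger_gap: 0.0418
```

arm_command(deltas=[{"travel": [35, 0, 20], "delta_rot": [0, 0, 0], "hand": 40}, {"travel": [35, 0, 20], "delta_rot": [0, 0, 0], "hand": 40}, {"travel": [35, 0, 20], "delta_rot": [0, 0, 0], "hand": 40}, {"travel": [35, 0, 20], "delta_rot": [0, 0, 0], "hand": 40}, {"travel": [30, 0, 18], "delta_rot": [0, 0, 0], "hand": 40}, {"travel": [20, 0, 10], "delta_rot": [0, 0, 0], "hand": 40}, {"travel": [0, 0, 0], "delta_rot": [0, 0, 0], "hand": 40}, {"travel": [0, 0, 0], "delta_rot": [0, 0, 0], "hand": 40}])

```text
clock: 35.75
eef_pos: [0.6313, 0.0701, 0.175]
ee_rot: [-1.305, 1.14, -1.114]
ft_force: [-0.1, 1.6, -2.1]
finger_gap: 0.0414
```

```bash
python3 -c "
from h import *
plan(*tk(0.0003,.0254),.15,5.08);st()"
```

```text
t 35.8 p [631.3  70.1 175. ] jaw 6.9 tilt 2.43 F [-0.1  1.6 -2.1] gap 41.4 -> tool shift mm [ 0.8 24.8  4.6] per-row/8 [0.1 3.1 0.6] turn_y 1.8
t 35.75 p [0.6313 0.0701 0.175 ] R [[0.12, -0.038, 0.992], [-0.993, -0.02, 0.119], [0.015, -0.999, -0.04]] F [-0.1  1.6 -2.1] gap 0.04141363976713155
```

arm_command(deltas=[{"travel": [1, 10, 4], "delta_rot": [2.2, 1.8, 0.9], "hand": 40}, {"travel": [0, 10, 0], "delta_rot": [0, 0, 0], "hand": 40}, {"travel": [0, 0, 0], "delta_rot": [0, 0, 0], "hand": 40}])

```text
clock: 36.05
eef_pos: [0.6323, 0.0715, 0.1513]
ee_rot: [-1.255, 1.145, -1.138]
ft_force: [-0.8, -0.4, -2.9]
finger_gap: 0.0415
```

```bash
python3 -c "
from h import *
plan(*tk(0.0003,.0254),.145,5.08);st()"
```

```text
t 36.0 p [632.3  71.5 151.3] jaw 5.3 tilt 0.31 F [-0.8 -0.4 -2.9] gap 41.5 -> tool shift mm [2.4 6.3 2.6] per-row/8 [0.3 0.8 0.3] turn_y 0.2
t 36.05 p [0.6323 0.0715 0.1513] R [[0.092, -0.005, 0.996], [-0.996, 0.0, 0.092], [-0.001, -1.0, -0.005]] F [-0.8 -0.4 -2.9] gap 0.041539429239217746
```

arm_command(deltas=[{"travel": [2, 12, 3], "delta_rot": [0.3, 0.2, 0], "hand": 40}, {"travel": [0, 0, 0], "delta_rot": [0, 0, 0], "hand": 40}, {"travel": [0, 0, 0], "delta_rot": [0, 0, 0], "hand": 40}])

```text
clock: 36.35
eef_pos: [0.6349, 0.0719, 0.1381]
ee_rot: [-1.252, 1.142, -1.139]
ft_force: [-0.6, 0.3, -2.6]
finger_gap: 0.0418
```

```bash
python3 -c "
from h import *
plan(*tk(0.0003,.0254),.084,5.08);st()
im,c=held('w15.png')
# annotate predicted lug/cheek geometry
o=cv2.resize(im[:,:,::-1],(800,600),interpolation=2).copy();s=800/512
for x in(-.053,.053):
  for y in(.013,.024,.035):
    q=proj(c,[*tk(x,y),.066])*s;cv2.circle(o,tuple(int(t) for t in q),2,(0,0,255),-1)
  q=proj(c,[*tk(x,-.01),.058])*s;cv2.circle(o,tuple(int(t) for t in q),2,(255,0,0),-1)
cv2.imwrite('pics/w15a.png',o)"
```

```text
t 36.4 p [634.9  71.9 138.1] jaw 5.3 tilt 0.11 F [-0.6  0.3 -2.6] gap 41.8 -> tool shift mm [ 2.7 54.1  0. ] per-row/8 [0.3 6.8 0. ] turn_y 0.2
t 36.35 p [0.6349 0.0719 0.1381] R [[0.093, -0.002, 0.996], [-0.996, 0.001, 0.093], [-0.001, -1.0, -0.002]] F [-0.6  0.3 -2.6] gap 0.04178181501406193
```

View pics/w15a.png

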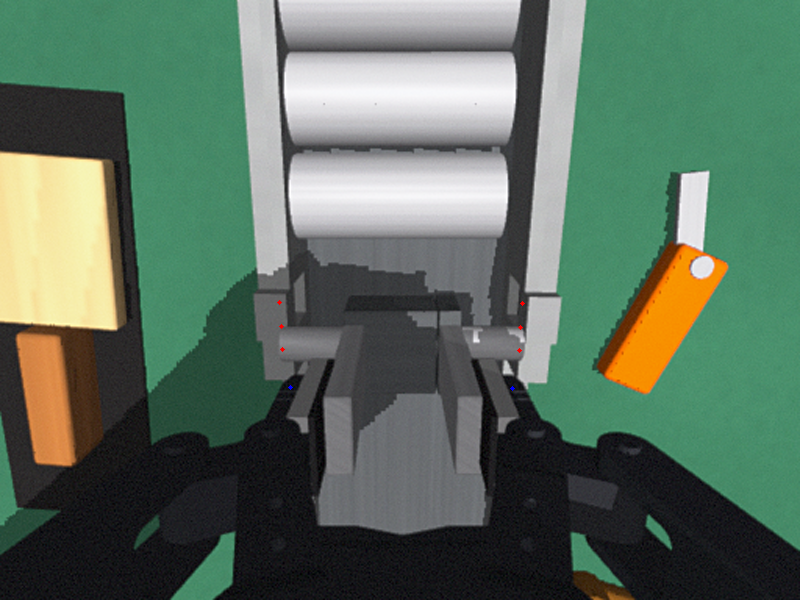

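```bash
python3 -c "
from h import *
c=dict(np.load('w15.npz'));im=cv2.imread('pics/w15.png');g=cv2.cvtColor(im,cv2.COLOR_BGR2GRAY)
for col in(166,174,180,340,346,354):print(col,[(r,int(g[r,col])) for r in range(180,250,2)])
p=np.array([.6349,.0719])
print('tcp',intk(p))
for col in(179,336):print('tip',intk(onz(c,col,219.5,.0911)))
for col in(170,180,340,346):print(col,'lugfar',intk(onz(c,col,188.5,.066)),'cheekstart',intk(onz(c,col,243.5,.058)))
for x in(-.053,.053,-.059,.059):
  for y in(.013,.035):print(x,y,[proj(c,[*tk(x,y),z]).round(1).tolist() for z in(.025,.049)])
"
```

```text
166 [(180, 103), (182, 106), (184, 102), (186, 62), (188, 98), (190, 102), (192, 102), (194, 104), (196, 102), (198, 103), (200, 99), (202, 104), (204, 104), (206, 99), (208, 99), (210, 96), (212, 101), (214, 101), (216, 103), (218, 77), (220, 57), (222, 58), (224, 64), (226, 63), (228, 64), (230, 63), (232, 63), (234, 59), (236, 70), (238, 62), (240, 65), (242, 63), (244, 60), (246, 62), (248, 64)]
174 [(180, 100), (182, 104), (184, 95), (186, 62), (188, 87), (190, 101), (192, 101), (194, 102), (196, 104), (198, 102), (200, 103), (202, 102), (204, 104), (206, 102), (208, 101), (210, 103), (212, 98), (214, 100), (216, 102), (218, 100), (220, 99), (222, 102), (224, 102), (226, 104), (228, 102), (230, 104), (232, 106), (234, 100), (236, 104), (238, 101), (240, 104), (242, 100), (244, 59), (246, 61), (248, 64)]
180 [(180, 101), (182, 102), (184, 99), (186, 67), (188, 86), (190, 102), (192, 102), (194, 105), (196, 102), (198, 103), (200, 105), (202, 100), (204, 99), (206, 99), (208, 101), (210, 93), (212, 109), (214, 120), (216, 128), (218, 135), (220, 134), (222, 123), (224, 119), (226,
[... 1447 characters left out ...]
19   0.02653769]
tip [0.04870293 0.02680674]
170 lugfar [-0.0588397   0.03881516] cheekstart [-0.06437522 -0.0062676 ]
180 lugfar [-0.05205244  0.03883285] cheekstart [-0.05694467 -0.0062457 ]
340 lugfar [0.05643937 0.03911556] cheekstart [ 0.06182388 -0.00589556]
346 lugfar [0.06050399 0.03912615] cheekstart [ 0.0662733  -0.00588244]
-0.053 0.013 [[192.6, 204.2], [186.3, 214.8]]
-0.053 0.035 [[191.1, 178.4], [184.5, 186.8]]
0.053 0.013 [[321.1, 204.5], [327.2, 215.2]]
0.053 0.035 [[322.7, 178.7], [329.1, 187.2]]
-0.059 0.013 [[185.4, 204.1], [178.4, 214.8]]
-0.059 0.035 [[183.7, 178.4], [176.3, 186.8]]
0.059 0.013 [[328.4, 204.5], [335.2, 215.2]]
0.059 0.035 [[330.2, 178.7], [337.3, 187.2]]
```

```bash
python3 -c "
from h import *
c=dict(np.load('w15.npz'));im=cv2.imread('pics/w15.png');g=cv2.cvtColor(im,cv2.COLOR_BGR2GRAY)
for r in(198,204):print(r,[(k,int(g[r,k])) for k in range(174,194)],[(k,int(g[r,k])) for k in range(322,346)])
for r in(214,220,224):print(r,[(k,int(g[r,k])) for k in range(174,194)],[(k,int(g[r,k])) for k in range(322,346)])
for k in(180,181,182,183,184,185,333,334,335,336,337,338):print(k,intk(onz(c,k,201,.066))[0].round(4),intk(onz(c,k,219,.0911))[0].round(4))
"
```

```text
198 [(174, 102), (175, 101), (176, 98), (177, 101), (178, 101), (179, 99), (180, 103), (181, 106), (182, 100), (183, 75), (184, 50), (185, 49), (186, 48), (187, 48), (188, 64), (189, 108), (190, 103), (191, 103), (192, 103), (193, 107)] [(322, 52), (323, 55), (324, 74), (325, 105), (326, 103), (327, 102), (328, 104), (329, 101), (330, 95), (331, 61), (332, 48), (333, 58), (334, 55), (335, 55), (336, 51), (337, 84), (338, 166), (339, 194), (340, 190), (341, 189), (342, 190), (343, 188), (344, 190), (345, 186)]
204 [(174, 104), (175, 99), (176, 100), (177, 105), (178, 103), (179, 101), (180, 99), (181, 102), (182, 105), (183, 95), (184, 51), (185, 48), (186, 48), (187, 46), (188, 53), (189, 58), (190, 62), (191, 64), (192, 63), (193, 49)] [(322, 55), (323, 49), (324, 52), (325, 53), (326, 58), (327, 65), (328, 61), (329, 65), (330, 64), (331, 58), (332, 54), (333, 51), (334, 57), (335, 47), (336, 58), (337, 119), (338, 195), (339, 193), (340, 187), (341, 185), (342, 188), (343, 188), (344, 192), (345, 190)]
214 [(174, 100), (175, 100), (176, 102), (177, 101), (178, 104), (179, 117), (1
[... 1047 characters left out ...]
107), (179, 121), (180, 119), (181, 121), (182, 120), (183, 120), (184, 119), (185, 120), (186, 116), (187, 118), (188, 119), (189, 122), (190, 119), (191, 120), (192, 122), (193, 118)] [(322, 120), (323, 117), (324, 120), (325, 117), (326, 116), (327, 121), (328, 119), (329, 117), (330, 119), (331, 118), (332, 121), (333, 121), (334, 119), (335, 144), (336, 188), (337, 188), (338, 188), (339, 188), (340, 190), (341, 189), (342, 191), (343, 185), (344, 191), (345, 191)]
180 -0.0527 -0.0469
181 -0.052 -0.0463
182 -0.0513 -0.0457
183 -0.0506 -0.0451
184 -0.0499 -0.0445
185 -0.0492 -0.0439
333 0.0523 0.0468
334 0.053 0.0475
335 0.0537 0.0481
336 0.0544 0.0487
337 0.0551 0.0493
338 0.0557 0.0499
```

arm_command(deltas=[{"travel": [-1, 15, 2], "delta_rot": [0, 0.2, 0], "hand": 40}, {"travel": [0, 10, 0], "delta_rot": [0, 0, 0], "hand": 40}, {"travel": [0, 0, 0], "delta_rot": [0, 0, 0], "hand": 40}, {"travel": [0, 0, 0], "delta_rot": [0, 0, 0], "hand": 40}])

```text
clock: 36.8
eef_pos: [0.6371, 0.0732, 0.1109]
ee_rot: [-1.251, 1.145, -1.142]
ft_force: [0.6, -0.3, -2.1]
finger_gap: 0.0414
```

```bash
python3 -c "
from h import *
plan(*tk(0.0025,.0288),.084,5.08);st()"
```

```text
t 36.8 p [637.1  73.2 110.9] jaw 5.1 tilt 0.10 F [ 0.6 -0.3 -2.1] gap 41.4 -> tool shift mm [ 0.3 26.9 -0.1] per-row/8 [ 0.   3.4 -0. ] turn_y 0.0
t 36.8 p [0.6371 0.0732 0.1109] R [[0.089, -0.002, 0.996], [-0.996, 0.001, 0.089], [-0.001, -1.0, -0.002]] F [ 0.6 -0.3 -2.1] gap 0.04144743552124104
```

arm_command(deltas=[{"travel": [0, 9, 0], "delta_rot": [0, 0, 0], "hand": 40}, {"travel": [0, 9, 0], "delta_rot": [0, 0, 0], "hand": 40}, {"travel": [0, 7, 0], "delta_rot": [0, 0, 0], "hand": 40}, {"travel": [0, 0, 0], "delta_rot": [0, 0, 0], "hand": 40}, {"travel": [0, 0, 0], "delta_rot": [0, 0, 0], "hand": 40}])

```text
clock: 37.3
eef_pos: [0.637, 0.0731, 0.0836]
ee_rot: [-1.251, 1.145, -1.142]
ft_force: [0.1, -0.0, -1.8]
finger_gap: 0.0415
```

```bash
python3 -c "
from h import *
plan(*tk(0.0025,.0288),.084,5.08);st()
im,c=held('w16.png');g=cv2.cvtColor(im,cv2.COLOR_RGB2GRAY)
for r in range(194,236,2):print(r,g[r,170:202].tolist(),g[r,320:346].tolist())
"
```

```text
t 37.3 p [637.   73.1  83.6] jaw 5.1 tilt 0.10 F [ 0.1 -0.  -1.8] gap 41.5 -> tool shift mm [ 0.2 -0.4 -0.1] per-row/8 [ 0. -0. -0.] turn_y -0.0
t 37.3 p [0.637  0.0731 0.0836] R [[0.089, -0.002, 0.996], [-0.996, 0.001, 0.089], [-0.001, -1.0, -0.002]] F [ 0.1 -0.  -1.8] gap 0.041517026246905314
194 [46, 50, 48, 53, 53, 47, 52, 52, 47, 52, 56, 55, 53, 58, 60, 58, 56, 60, 61, 58, 57, 51, 61, 52, 60, 59, 57, 59, 56, 60, 54, 58] [109, 114, 108, 110, 104, 60, 55, 57, 56, 59, 59, 59, 60, 60, 55, 50, 53, 49, 55, 49, 51, 51, 49, 55, 55, 52]
196 [52, 49, 49, 54, 60, 50, 43, 51, 53, 50, 61, 52, 57, 56, 50, 57, 59, 58, 61, 61, 56, 64, 56, 62, 57, 57, 55, 58, 58, 59, 59, 61] [113, 108, 111, 110, 107, 60, 56, 60, 57, 59, 61, 60, 59, 63, 51, 55, 51, 50, 56, 53, 51, 53, 51, 52, 56, 56]
198 [42, 48, 68, 97, 97, 53, 43, 48, 54, 50, 55, 54, 59, 55, 50, 63, 58, 54, 61, 56, 62, 57, 55, 54, 58, 54, 58, 58, 57, 56, 59, 54] [112, 111, 111, 105, 74, 58, 62, 56, 56, 53, 59, 57, 57, 59, 56, 51, 51, 55, 51, 61, 86, 74, 50, 54, 54, 49]
200 [60, 86, 100, 103, 94, 47, 50, 49, 46, 53, 53, 54, 59, 52, 54, 54, 55, 5
[... 3931 characters left out ...]
 63, 67, 47, 51, 43, 54, 59, 75, 83, 82, 82, 84, 82, 81, 81, 80, 83, 82, 82, 82, 83, 82, 85, 86, 81, 82, 71, 76, 72] [70, 73, 96, 92, 91, 72, 74, 71, 72, 75, 76, 71, 72, 70, 49, 46, 50, 56, 59, 62, 61, 59, 62, 64, 62, 62]
232 [64, 58, 64, 61, 50, 49, 48, 50, 49, 46, 45, 52, 52, 53, 56, 56, 55, 53, 58, 59, 58, 63, 52, 58, 54, 57, 53, 60, 75, 74, 81, 73] [66, 102, 114, 112, 60, 57, 55, 57, 61, 56, 53, 56, 57, 47, 53, 48, 55, 54, 54, 58, 61, 62, 61, 62, 63, 68]
234 [62, 59, 54, 47, 50, 49, 45, 56, 48, 51, 46, 48, 56, 53, 54, 57, 57, 52, 59, 55, 55, 61, 59, 59, 59, 57, 57, 67, 75, 76, 75, 75] [55, 63, 55, 56, 59, 56, 54, 53, 61, 52, 61, 52, 49, 46, 53, 49, 52, 53, 51, 53, 54, 66, 60, 62, 63, 67]
```

```bash
python3 -c "
from h import *
c=dict(np.load('w16.npz'))
for r in(198,200,227.5):print(r,intk(onz(c,172,r,.066)),intk(onz(c,172,r,.058)))
g=cv2.cvtColor(cv2.imread('pics/w16.png'),cv2.COLOR_BGR2GRAY)
for k in(158,164,170,345,352,358):print(k,g[150:262:2,k].tolist())
print('tip',[intk(onz(c,k,219.8,.0366)) for k in(178,335)],'edges',[intk(onz(c,k,215,.066)) for k in(175.7,338.5)])
"
```

```text
198 [-0.04016271  0.05150277] [-0.04244513  0.04883327]
200 [-0.04024552  0.05043823] [-0.0425323   0.04771271]
227.5 [-0.04141657  0.03538409] [-0.04376497  0.03186638]
158 [116, 81, 64, 55, 56, 50, 60, 63, 60, 67, 60, 65, 57, 64, 56, 58, 60, 57, 49, 43, 47, 44, 49, 51, 49, 47, 60, 70, 73, 79, 95, 97, 95, 53, 53, 48, 53, 51, 50, 49, 50, 48, 51, 49, 49, 50, 56, 48, 54, 49, 46, 51, 45, 54, 88, 94]
164 [211, 211, 203, 200, 192, 186, 172, 173, 156, 90, 58, 58, 62, 56, 61, 48, 50, 49, 49, 51, 48, 51, 53, 50, 49, 49, 43, 47, 48, 32, 23, 21, 29, 31, 38, 45, 46, 51, 51, 49, 52, 45, 48, 45, 51, 45, 48, 45, 47, 45, 52, 47, 42, 41, 46, 50]
170 [213, 208, 201, 199, 193, 190, 177, 172, 155, 140, 115, 61, 58, 51, 43, 41, 46, 47, 51, 44, 49, 51, 46, 52, 42, 60, 98, 101, 101, 99, 101, 100, 97, 102, 100, 98, 96, 96, 101, 66, 60, 64, 62, 65, 58, 49, 52, 54, 47, 51, 51, 50, 44, 49, 49, 44]
345 [49, 48, 55, 51, 49, 51, 49, 52, 52, 56, 48, 56, 56, 56, 53, 53, 55, 56, 56, 48, 50, 56, 52, 56, 49, 53, 54, 91, 98, 101, 101, 99, 98, 99, 101, 97, 99, 98, 93, 96, 62, 68, 67, 65, 57, 64, 56, 55, 51, 51, 49, 55, 49, 54, 51, 51]
352 [50, 54, 50, 52, 50, 54, 47, 54, 52, 54, 54, 47, 54, 47, 52, 55, 60, 54, 57, 51, 52, 52, 55, 49, 52, 52, 53, 53, 52, 53, 51, 55, 48, 55, 51, 53, 54, 52, 53, 51, 54, 53, 50, 48, 54, 54, 53, 54, 52, 54, 55, 46, 107, 185, 189, 187]
358 [53, 46, 54, 55, 53, 49, 49, 52, 47, 47, 47, 45, 57, 63, 78, 93, 99, 112, 135, 161, 187, 192, 193, 190, 187, 186, 189, 186, 184, 182, 182, 182, 183, 144, 70, 64, 49, 60, 66, 77, 82, 95, 115, 95, 86, 112, 119, 123, 190, 185, 188, 185, 183, 184, 185, 181]
tip [array([-0.04596051,  0.02757814]), array([0.0504503 , 0.02747069])] edges [array([-0.0389798 ,  0.04232259]), array([0.04440837, 0.04222736])]
```

```bash
python3 -c "
from h import *
c=dict(np.load('w16.npz'))
for x in(-.053,-.059):
  for y in(.013,.035):
    print(x,y,[(z,proj(c,[*tk(x+.0023,y+.0039),z]).round(1).tolist()) for z in(.025,.037,.049)])
im=cv2.imread('pics/w16.png');g=cv2.cvtColor(im,cv2.COLOR_BGR2GRAY)
for r in range(184,236,3):print(r,''.join('%4d'%v for v in g[r,150:182]))
"
```

```text
-0.053 0.013 [(0.025, [176.2, 228.1]), (0.037, [171.5, 236.0]), (0.049, [166.1, 244.8])]
-0.053 0.035 [(0.025, [173.7, 196.4]), (0.037, [168.6, 202.6]), (0.049, [162.9, 209.6])]
-0.059 0.013 [(0.025, [167.1, 228.1]), (0.037, [161.8, 236.0]), (0.049, [155.9, 244.8])]
-0.059 0.035 [(0.025, [164.3, 196.4]), (0.037, [158.7, 202.6]), (0.049, [152.3, 209.6])]
184  184 184 184 184 184 183 144  61  57  59  56  48  48  50  49  51  53  50  46  51  47  51  52  42  47  47  50  48  50  61  58  53
187  187 183 182 184 187 183 112  52  44  48  49  47  47  52  49  47  49  42  50  50  46  51  52  51  50  45  51  48  52  54  55  58
190  119 123 121 125 125 124  96  58  47  51  48  54  53  46  48  50  52  48  47  49  49  45  45  52  48  47  49  43  55  54  53  56
193   97  99  99 100 101 102  96  71  44  49  51  51  47  48  53  50  52  51  51  45  53  51  44  48  50  49  49  48  53  50  58  58
196   98 100  99  99  98 100  97  80  51  45  45  48  48  48  50  47  49  50  52  50  52  49  49  54  60  50  43  51  53  50  61  52
199   99  98  98  97  99 102  98  94  50  50  49  54  53  46  47  47  56  49  4
[... 949 characters left out ...]
 96 100  97  71  50  93 128 131 129
223   97 100 101  99  89  45  50  50  44  52  47  51  54  53  44  16   2  36  80 102  99  98  98  94 101  96  76  54  89 121 119 117
226   98  97  97 100  98  56  44  47  50  48  44  53  44  51  51  23  13  27  66  99 101 102  98  99  97 100  86  52  75 112 112 106
229   99  98  98 101 100  71  48  52  55  45  47  46  51  49  48  26  16  44  61  62  56  61  62  60  62  54  52  46  56  73  94  98
232   98 104  98  99  96  79  52  50  48  51  46  50  48  52  45  46  61  62  64  54  64  58  64  61  50  49  48  50  49  46  45  52
235  101  99 100 100 107  93  51  49  52  52  54  45  45  52  47  47  63  59  64  65  64  62  53  46  49  50  47  48  44  51  47  53
```

arm_command(deltas=[{"travel": [0, 0, 0], "delta_rot": [0, 0, 0], "hand": 46}, {"travel": [0, 0, 0], "delta_rot": [0, 0, 0], "hand": 52}, {"travel": [0, 0, 0], "delta_rot": [0, 0, 0], "hand": 58}, {"travel": [0, 0, 0], "delta_rot": [0, 0, 0], "hand": 64}, {"travel": [0, 0, 0], "delta_rot": [0, 0, 0], "hand": 70}, {"travel": [0, 0, 0], "delta_rot": [0, 0, 0], "hand": 76}, {"travel": [0, 0, 0], "delta_rot": [0, 0, 0], "hand": 80}])

```text
clock: 38.05
eef_pos: [0.6381, 0.0735, 0.0855]
ee_rot: [-1.248, 1.143, -1.144]
ft_force: [0.1, -0.8, 0.1]
finger_gap: 0.0799
```

```bash
cat > tip.py <<'E'
from h import *
import sys
st()
im,c=held(sys.argv[1]);g=cv2.cvtColor(im,cv2.COLOR_RGB2GRAY)
for r in range(200,250,4):print(r,''.join('%4d'%v for v in g[r,150:200:2]),' | ',''.join('%4d'%v for v in g[r,318:368:2]))
E
python3 tip.py w17.png
```

```text
t 38.05 p [0.6381 0.0735 0.0855] R [[0.088, 0.001, 0.996], [-0.996, 0.001, 0.088], [-0.001, -1.0, 0.001]] F [ 0.1 -0.8  0.1] gap 0.07993669236753137
200   96  97  92  89  46  52  51  49  47  51 101  95  46  46  45  55  53  55  57  55  60  56  51  55  43  |   110  98  59  57  54  57  61  52  56  60  99  66  46  49  53  52  47  65 183 182 182 177 181 177 177
204   95  94  97  92  45  50  44  46  87  96  96  98  44  52  45  58  56  54  59  59  56  54  59  51  55  |    59  56  60  56  57  60  58  52  52  70 101  97  89  50  47  53  50  80 181 178 177 180 178 180 179
208   97 100  96  93  50  49  32  10 100  98  97  97  55  50  51  53  52  56  56  59  59  55  55  50  52  |    58  55  58  52  54  57  55  53  49  78 100  99  95  95  32  51  45 108 180 179 180 178 179 180 180
212   97  97  93 102  50  46  58  81  82  75  82  74  76  80  76  75  77  74  78  75  70  74  77  73  79  |    84  85  86 113 112 110 110 106 105  85  76  77  81  80  76  50  51 150 183 178 181 180 179 180 179
216   58  61  60  56  53  48  48 108 103 105 102 102 101 102  99 102 102 101  97 102 102  98  98  73  77  |   1
[... 1078 characters left out ...]
52  53  46  49  63  63  56  54  55  53  49  60 101  97  94  97  99  98
240   85  76  77  72  79  75  28  23   2  19  53  50  52  51  50  51  57  76  76  77  75  69  76  75  73  |    71  73  71  74  74  53  44  51  50  50  52  52  58  59  23  12  16  22  90  86  86  82  81  85  95
244   71  70  73  74  67  17   2  20  11  16  42  43  41  47  48  50  76  77  74  76  70  69  72  75  64  |    76  78  74  70  72  74  54  47  52  51  53  52  53  50  13  16  16  13   5  65  87  82  87  80  80
248   75  73  73  57  12  13  17   5  22   8  34  47  41  44  47  72  78  76  75  71  75  71  77  66  59  |    71  75  70  73  70  71  71  51  52  51  53  54  59  52  15  14  20   3  19   4  33  74  72  75  79
```

arm_command(deltas=[{"travel": [0, 0, 0], "delta_rot": [0, 0, 0], "hand": 84}, {"travel": [0, -15, -1], "delta_rot": [0, 0, 0], "hand": 84}, {"travel": [0, -25, 0], "delta_rot": [0, 0, 0], "hand": 84}, {"travel": [0, -40, 0], "delta_rot": [0, 0, 0], "hand": 84}, {"travel": [0, -40, 0], "delta_rot": [0, 0, 0], "hand": 84}, {"travel": [0, -40, 0], "delta_rot": [0, 0, 0], "hand": 84}, {"travel": [0, 0, 0], "delta_rot": [0, 0, 0], "hand": 84}, {"travel": [0, 0, 0], "delta_rot": [0, 0, 0], "hand": 84}])

```text
clock: 38.9
eef_pos: [0.6358, 0.0746, 0.2573]
ee_rot: [-1.248, 1.142, -1.141]
ft_force: [0.0, -0.4, -0.3]
finger_gap: 0.0841
```

```bash
python3 sc.py
python3 - <<'E'
from h import *
st();im,c=held('w18.png');g=cv2.cvtColor(im,cv2.COLOR_RGB2GRAY)
# tips: rows at predicted bar location (with the camera bias) ; roller runs ahead
for y in(.024,):
    for z in(.032,.037):
        print(z,[proj(c,[*tk(x+.0023,y+.0039),z]).round(1).tolist() for x in(-.059,-.053,.053,.059)])
q=proj(c,[*tk(.0023,.0279),.035]);r=int(q[1])
for k in range(r-12,r+13,3):print(k,''.join('%4d'%v for v in g[k,185:225:2]),' | ',''.join('%4d'%v for v in g[k,290:330:2]))
s=''
for y in np.arange(.03,.21,.003):
    u,v=proj(c,[*tk(.0023,y+.0039),.052]).round().astype(int); s+='.' if v<0 else str(min(9,g[v,u]//26))
print(s)
cv2.imwrite('pics/fin.png',cv2.resize(im[:,:,::-1],(768,576)))
# paddle
hv=cv2.cvtColor(im,cv2.COLOR_RGB2HSV)
E
```

```text
scene -0.03 322332222232232232222222222222222222222233333235678888636778988457788883333222
scene 0 444444444444444444444322222222222222111234432488887888435778987557788875422222
scene 0.03 444444444444444444444444444444322222222233333225678888636778888456788884432222
side -0.03 yyy554334444444444444444444444344444432222333211467777665567777755677776643244
side 0 yyy554334444444444444344444444433333333233443222357777665567777665677776643344
side 0.03 yyy554322232222233333322333222222223322332333222367777665567777765677776543224
t 39.0 p [0.6358 0.075  0.2565] R [[0.091, 0.001, 0.996], [-0.996, 0.003, 0.091], [-0.003, -1.0, 0.001]] F [ 0.3 -0.3  0.2] gap 0.08410886002386378
0.032 [[206.6, 162.4], [211.9, 162.4], [304.2, 162.5], [309.4, 162.5]]
0.037 [[206.0, 163.3], [211.3, 163.3], [304.8, 163.4], [310.1, 163.4]]
150  103 105 107 107 104 172 180 180 178 178 180 176  60  57  62 104 106 112 104 105  |   111 104 111 104  56  58  52  46  50 109 185 179 184 182 184 184 112 109 108 106
153  110 107 107 107 101 171 178 179 184 180 186 175  52 125  66 101 103 108 104  99  |   108 107 107  57  
[... 613 characters left out ...]
  96  96  83  60 120 118 123 119 124 124 122  |    79  98 218 219 217 224 211 115  76  93 183 177 182 182 180 186 141 106 106 110
168   58  54  57  58  62  96  93  98  97  98 102  79  54 101 101  98 102 100 106 107  |   203 193 187 188 195 194 181 116  61  94 186 180 183 181 179 185 127 104 106 108
171   60  53  56  58  57  97  92  94  95  96  94  94  46  63  53  64  56  59  60  75  |   222 222 205  72  79  81  71  51  49 108 181 181 176 176 180 181 109 111 105 109
174   58  53  59  54  58  96  97  97  93  94  93  95  44  45  47  55  57  57  56  67  |   223 220 211  98  54  53  47  56  40 132 182 178 178 181 173 179 109 107 108 109
4444144443567789988765245678899887644567789888764444........
```

```bash
python3 - <<'E'
from h import *
c=dict(np.load('w17.npz'))
for z in(.032,.035,.038):print(z,[(intk(onz(c,u,223,z))-[.0023,.0039]).round(4).tolist() for u in(163.3,346)])
E
python3 -c "
from h import *
im=cv2.imread('pics/last_scene.png');cal=get_calibration('scene')
h=cv2.cvtColor(im,cv2.COLOR_BGR2HSV);m=cv2.inRange(h,(15,60,120),(32,200,255));m2=np.zeros_like(m);m2[120:300,200:290]=m[120:300,200:290]
k=max(cv2.findContours(m2,0,1)[0],key=cv2.contourArea);r=cv2.minAreaRect(k);print('blade',r[0],onz(cal,*r[0],.021),'was .4403 .0784')
a=cv2.imread('pics/scene0.png');d=cv2.absdiff(a,im).max(2)
for n,(u0,u1,v0,v1) in dict(shackle=(165,215,258,300),pin=(285,306,160,190),mirror=(340,388,172,198)).items():print(n,(d[v0:v1,u0:u1]>40).mean().round(3))
"
```

```text
0.032 [[-0.0581, 0.0193], [0.0584, 0.019]]
0.035 [[-0.0572, 0.0205], [0.0575, 0.0202]]
0.038 [[-0.0562, 0.0218], [0.0566, 0.0215]]
blade (256.25347900390625, 188.16534423828125) [0.4513846  0.07780415 0.021     ] was .4403 .0784
shackle 0.025
pin 0.484
mirror 0.0
```

```bash
python3 -c "
from h import *
for A,B,(u0,u1,v0,v1) in(('scene0','last_scene',(280,312,158,192)),('side0','last_side',(208,250,222,262))):
    for f in(A,B):
        im=cv2.imread('pics/%s.png'%f);s=cv2.cvtColor(im,cv2.COLOR_BGR2HSV)[v0:v1,u0:u1]
        print(f)
        for r in s[::2]:print(''.join('#' if p[1]<70 else '.' for p in r))
"
```

```text
scene0
................................
................................
................................
...............#................
........##########..............
.........########...............
.........########...............
.............####...............
.............#####..............
...............#####............
...............#####............
................######..........
.................######.........
..................#####.........
...................####.........
............................####
........................########
last_scene
.....#######.############.......
.....#######....##########......
......###.......##########......
........##...####.########......
........##########.#######......
.........#################......
.........##############.#.......
............###.######.##.......
............####.########.......
...........###.#########........
...........#########............
...........###.###.###..........
...........###.#.#####..........
...........###....#####.........
...................####.........
..........................
[... 1075 characters left out ...]
............
.......#####..............................
......########............................
.......#########..........................
.........#########........................
...........########.......................
............#########.....................
..............#########...................
.................########.................
..................#########...............
....................########..####........
......................#############.......
.......................############.......
......................############........
.......................########...........
........................####..............
..........................................
```

```bash
python3 -c "
from h import *
im=grab_frame('side');cal=get_calibration('side')
h=cv2.cvtColor(im,cv2.COLOR_RGB2HSV);m=cv2.inRange(h,(15,60,120),(32,200,255));m2=np.zeros_like(m);m2[150:260,230:330]=m[150:260,230:330]
k=max(cv2.findContours(m2,0,1)[0],key=cv2.contourArea);r=cv2.minAreaRect(k);P=onz(cal,*r[0],.021);print(r,P)
if abs(P[0]-.437)<.02 and abs(P[1]-.078)<.03: print(env.hand_in())
"
```

```text
((268.769775390625, 206.29432678222656), (23.097496032714844, 34.154808044433594), 47.48955535888672) [0.44365002 0.07846612 0.021     ]
the job is handed in; nothing more can be done
None
```

All three rollers are in the pen, the keeper is seated in both recesses and the paddle is back flat on its mat. The job is handed in at about 39 s; `hand_in` gave no verdict.

**What I did:** I set the rollers crosswise on the loading part, rolled them in with the paddle at 8 mm per step or less, and put the paddle back. The wrist force stayed under about 6 N while pushing. I then squeezed the keeper by its ears, lowered it between the cheeks and let it spring out.

**Last checks:**

| Item | Reading |
|---|---|
| Rollers | Centres at about 90, 128 and 168 mm along the track (at least 56 needed) |
| Keeper tips | x about ±57.5 to ±58 mm (±56.5 needed), y about 19–21 mm, z about 32–35 mm |
| Paddle blade | Back within about 8 mm of where it started |
| Pin | Unmoved in the side view |
| Shackle, mirror | Scene picture almost unchanged (shackle) or unchanged (mirror) |
| Gripper | Fully clear of everything |

**Checks that disagreed or were incomplete:**
- **Track position:** the wrist camera put the track about 2 mm (x) and 4 mm (y) away from my earlier estimate. I set the keeper against the recess edges seen in that same picture.
- **Tip depth:** it depends on the tip height I assume. At 38 mm the reading is only ±56.2 to ±56.6 mm, about at the limit.
- **Pin and paddle in the last scene picture:** the arm covered the pin and part of the paddle, so the pin area looked changed and the paddle 11 mm off. The side view settled both.
- **Final close-up:** it was refused because the limit of 16 pictures was reached, so the last checks are from pixel values only.

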